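# Load and lock the toy display on the shop counter

## Robot

A 6-joint arm with a two-finger parallel gripper is mounted at the origin on the work surface. World frame = base frame: x ahead of the robot, y to its left, z up, the work surface at z = 0. Lengths are in m, angles in rad, forces in N, time in s.
With the tool pointing down it reaches from about 0.275 to 1 m from the base axis. Payload 8.4 kg.
Tool frame: the origin (TCP) lies on the centre line of the jaws, within the pads' length; the fingertips stand 19 mm ahead of it and the grasp point (between the pads) is the TCP; x points along the fingers, z is the direction in which the jaws open and shut, and the axes are right-handed (so a half turn about x gives the same grasp; the last joint's range is limited). The gripper opens to 85 mm and grips with 20 to 120 N. Pads are 22 mm wide; open, the fingers measure 114 mm over their backs; the gripper's body (76 mm by 85 mm) begins 54 mm behind the grasp point. The pads swing forward as they close: fully open they stand 13 mm farther back than shut.
Start: joints at [-1.215, 0.353, 1.633, -0, 1.155, -0.002], TCP at [0.219, -0.585, 0.25] pointing down, gripper open.
Joint ranges: [-2.63, 2.63], [-0.92, 2.1], [0.06, 2.66], [-1.3, 4.44], [0, 2.69], [-3.02, 3.02]. Speed limits (rad/s): [2.22, 2.22, 2.79, 3.14, 3.14, 3.14].

## Interface

Orientations are given as a unit quaternion [w, x, y, z].
In Python, from plant import readout, get_image, camera_info, hand_in gives the robot as it stands.
- The arm moves only by the tool jog_arm, never from a script. Its argument "targets" is a list of rows, each an object of numbers: "fingers": the closure in counts, from 0 (fully open) to 255 (shut); "tx", "ty", "tz": the shift along the world's x, y, z in cm; "wx", "wy", "wz": the turn, a rotation vector about the world's x, y, z in units of 5 degrees (1.0 is 5 degrees). In form: [{"fingers": .., "tx": .., "ty": .., "tz": .., "wx": .., "wy": .., "wz": ..}, ...]. A call has 1 to 20 rows; each row is the pose to reach, as a shift and turn from the pose measured when the call began; what a row does not reach only later rows make up. A row lasts 1/8 s, in which the tool goes at most 62.5 mm and 10.7 degrees, less where a joint would pass 70% of its speed; a pose out of reach is approached as far as the arm can. A call with a gripper value outside its range is refused whole. The fingers move at their own pace and stop on an object; the grip force is fixed at half the most. Time passes only in rows, so rows that repeat a pose let the fingers close. It gives the time, the measured TCP pose, the force and the opening at its end, in the units of the state.
- readout.sense(): the state, without advancing time (a new reading comes with each control period).
- get_image(name): name is "scene" or "side" or "wrist"; returns (picture, depth): 420x560x3 uint8, red, green, blue; 420x560 float32, m along the optical axis (not along the pixel's ray), 0 where there is no reading.
- camera_info(name): a dict with "fx", "fy", "cx", "cy" (pixels), "cam_to_world" (4x4, takes a point from camera to world coordinates); the wrist camera has in their place "T_tool_cam" (4x4, takes a point from camera to tool coordinates, whose origin is the TCP and whose axes are the tool frame's). Camera axes: x right, y up, looking along -z (the intrinsics and any distortion apply to the point x, -y, -z); pixel columns grow to the right and rows downward; lengths in m; the calibration is good to about 2 mm. The wrist camera is an equidistant fisheye: a pixel r from the principal point sees the ray r / f radians off the axis. A picture is of the moment at which its call begins: read the wrist's pose just before it. camera_info takes no time and is no camera call.
- hand_in(): hands the job in, once; it reports no verdict.
The state is a dict: "time_s": time; "qpos": joint angles; "qvel": joint speeds; "effort": joint torques, N m; "tcp_pos": TCP position; "ee_rot": TCP orientation; "force": force on the tool from outside, world axes, zero at the start; "wrist_torque": the same for the moment, N m; "grip_width": finger opening in m.
Only numpy, scipy, OpenCV 4.12 (cv2) and the standard library are available. Lean on these libraries where they do the work, as an engineer would, in place of code of your own. Each camera call takes 0.05 s, during which the arm holds its last target.

## Task

Restock the counter display: take every toy figure out of the deep canisters and stand it upright, wholly on the blue mat of the white display board. Then slide the loaded board by its orange grip into the slot of the stand until it is fully home against the red back wall, and only then push the red lock lever all the way over to locked. Leave the other goods where they are.

Things in the scene. Friction and masses are not known exactly. Their poses are not given: they have to be found in the camera images.
- stand: Fixed aluminium display stand, shifted and turned from start to start. Origin on the counter top, exactly where the board's origin lies when fully home; the board slides in along +x. The slot lies at x 22 to 102 mm: rails with inner faces at y +-89 mm, lips from 13 mm up reaching in to y +-81 mm. A red back wall, 60 mm high, face at x 102 mm, is the end stop.
- slot_mouth (a point): Middle of the slot's mouth, on the counter top, 22 mm ahead (+x) of the stand's origin; axes as the stand's. The slot is 179 mm wide, 13 mm high, open below to the counter; rails are 20 mm high. Flared lead-ins reach 30 mm out before the mouth, widening to about 208 mm.
- board: Loose white display board, 204 (x) x 174 (y) x 8 mm thick, about 0.45 kg, lying flat on the counter in front of the slot. Origin: centre of its underside; +x edge goes into the slot first. It bears a blue mat and an orange upright grip. It slides on the counter; gripped hard and pressed down it drags and can jam, so hold it lightly or just push the grip.
- board_mat (a point): Centre of the blue 150 x 150 mm mat, on the board's top face (8 mm above its underside), 21 mm ahead (+x) of the board's origin; axes as the board's.
- board_grip (a point): Middle of the top edge of the orange upright grip near the board's rear (-x) edge, 86 mm behind the board's origin: a plate 10 mm thick (x), 60 mm wide (y), rising 50 mm above the board, its top 58 mm above the counter. Axes as the board's.
- lock (a joint): Red lock lever on a block to the right (-y) of the stand's slot, swinging in the stand's xz plane: 0 = open (leaning 0.5 rad to the stand's -x), 1.0 = locked (leaning 0.5 rad to +x). It stays where it is left and is easily pushed with closed fingers. Starts near 0.
- lock_tip (a point): The tip of the lock lever, about 80 mm from its pivot; it moves with the lever, travelling about 77 mm to the stand's +x from open to locked.
- pot1: Fixed round white canister, 103 mm tall, open top. Origin: centre of the underside. Inner floor 35 mm above the underside; the inside is 68 mm deep: 80 mm in diameter up to 36 mm above that floor, then flaring to 116 mm at the rim (124 mm outside). Wide-open fingers do not fit at the bottom. Holds one figure or none.
- toy1: Toy figure with red base and body and a white head, about 70 g, 38 mm tall: round base of diameter 62 mm, 8 mm thick, above it a round body and head, both 22 mm in diameter (the head's round top begins 27 mm up). Origin: centre of the underside, z up when standing. Starts standing on the floor of a canister, up to 9 mm off its centre; absent in some starts.
- pot2: Fixed round white canister, 103 mm tall, open top. Origin: centre of the underside. Inner floor 35 mm above the underside; the inside is 68 mm deep: 80 mm in diameter up to 36 mm above that floor, then flaring to 116 mm at the rim (124 mm outside). Wide-open fingers do not fit at the bottom. Holds one figure or none.
- toy2: Toy figure with yellow base and body and a white head, about 70 g, 38 mm tall: round base of diameter 62 mm, 8 mm thick, above it a round body and head, both 22 mm in diameter (the head's round top begins 27 mm up). Origin: centre of the underside, z up when standing. Starts standing on the floor of a canister, up to 9 mm off its centre; absent in some starts.
- pot3: Fixed round white canister, 103 mm tall, open top. Origin: centre of the underside. Inner floor 35 mm above the underside; the inside is 68 mm deep: 80 mm in diameter up to 36 mm above that floor, then flaring to 116 mm at the rim (124 mm outside). Wide-open fingers do not fit at the bottom. Holds one figure or none.
- toy3: Toy figure with green base and body and a white head, about 70 g, 38 mm tall: round base of diameter 62 mm, 8 mm thick, above it a round body and head, both 22 mm in diameter (the head's round top begins 27 mm up). Origin: centre of the underside, z up when standing. Starts standing on the floor of a canister, up to 9 mm off its centre; absent in some starts.
- pot4: Fixed round white canister, 103 mm tall, open top. Origin: centre of the underside. Inner floor 35 mm above the underside; the inside is 68 mm deep: 80 mm in diameter up to 36 mm above that floor, then flaring to 116 mm at the rim (124 mm outside). Wide-open fingers do not fit at the bottom. Holds one figure or none.
- toy4: Toy figure with orange base and body and a white head, about 70 g, 38 mm tall: round base of diameter 62 mm, 8 mm thick, above it a round body and head, both 22 mm in diameter (the head's round top begins 27 mm up). Origin: centre of the underside, z up when standing. Starts standing on the floor of a canister, up to 9 mm off its centre; absent in some starts.
- drink_a: Drink bottle with red cap, diameter 62, 170 mm tall, a bystander to be left alone. Origin: centre of the underside.
- drink_b: Drink bottle with blue cap, diameter 62, 170 mm tall, a bystander to be left alone. Origin: centre of the underside.
- gum: Green gum box, 75 x 45 x 24 mm, a bystander to be left alone. Origin: centre of the underside.
- tin: Yellow tin, diameter 68, 70 mm tall, a bystander to be left alone. Origin: centre of the underside.
- carton: Blue carton, 50 x 75 x 100 mm, a bystander to be left alone. Origin: centre of the underside.
- snack: Yellow bar-shaped box, 100 x 50 x 25 mm, a bystander to be left alone. Origin: centre of the underside.
Things that resemble listed ones, but are neither listed nor needed, are in the scene too. Of the things like the toy1, leave any that is brown; of the rest the larger one is meant. Leave any pink or purple look-alike of the toy2 alone.

How it is judged:
On the way, in this order (a step that is already met when the one before it is completed fails the run):
1. every figure stands upright and at rest on the blue mat, before the board is home (x of toy1 in the frame of board_mat between -0.05 and 0.05 m and y of toy1 in the frame of board_mat between -0.05 and 0.05 m and z of toy1 in the frame of board_mat between -0.004 and 0.004 m and angle between each of toy1, toy2, toy3, toy4's own z axis and vertical below 0.1 rad and linear speed of each of toy1, toy2, toy3, toy4 below 0.03 m/s and x of toy2 in the frame of board_mat between -0.05 and 0.05 m and y of toy2 in the frame of board_mat between -0.05 and 0.05 m and z of toy2 in the frame of board_mat between -0.004 and 0.004 m and x of toy3 in the frame of board_mat between -0.05 and 0.05 m and y of toy3 in the frame of board_mat between -0.05 and 0.05 m and z of toy3 in the frame of board_mat between -0.004 and 0.004 m and x of toy4 in the frame of board_mat between -0.05 and 0.05 m and y of toy4 in the frame of board_mat between -0.05 and 0.05 m and z of toy4 in the frame of board_mat between -0.004 and 0.004 m), for 0.2 s.
2. the board is fully home in the slot (x of board in the frame of stand between -0.006 and 0.006 m and y of board in the frame of stand between -0.007 and 0.007 m and height (world z) of board below 0.004 m and angle between the x axis of board and the x axis of stand, either way round below 0.06 rad), for 0.2 s.
3. the lock lever is over at locked (value of joint lock above 0.85 rad), for 0.2 s.
At the end, for the whole second after the job is handed in: Each figure present stands at rest on the mat (tilt under 0.1 rad, centre within 50 mm of the mat centre along each side, height within 4 mm); the board is home (within 6 mm along, 7 mm across, 0.06 rad of the stand, flat on the counter); lock lever past 0.85 rad (all of step 1 and all of step 2 and value of joint lock above 0.85 rad and linear speed of board below 0.02 m/s); the robot touches nothing.
It fails at once if one of the other goods is shifted by more than 30 mm (distance of any of drink_a, drink_b, gum, tin, carton, snack from where it was at the start of the episode above 0.03 m).
Of toy1, toy2, toy3, toy4 only 3 to 4 are there at a start; the rules pass over those that are not, and their reading is None.
At some moment in a run one of toy1, toy2, toy3, toy4 may be knocked a few centimetres aside while the robot is not near it.
Once in a run the grip may slacken for a moment while it holds something.
It also fails if it takes over 210 s, if anything falls off the work surface, if the arm or the gripper's body presses on something with over 40 N, if the wrist force passes 120 N, or if a joint passes its speed limit or range.

## Working session

There is one attempt and no reset: what is moved stays moved. The work goes in short steps, Python scripts to look and compute and a tool call to move; the robot and the scene stay as the last step left them, time stands still between calls to the robot, and variables do not carry over. Pictures are saved under pics/ and viewed, and the job is handed in when it is done.

Besides the shell and the picture viewer there is one more tool, called after "Emit:" by a JSON object that holds its "fn" and its "kwargs", one argument or row to a line. jog_arm: Moves the arm, as the interface text tells. Its arguments: {"type":"object","properties":{"targets":{"type":"array","items":{"type":"object","properties":{"fingers":{"type":"number"},"tx":{"type":"number"},"ty":{"type":"number"},"tz":{"type":"number"},"wx":{"type":"number"},"wy":{"type":"number"},"wz":{"type":"number"}}}}},"required":["targets"]}

```bash
mkdir -p pics; ls; cat > h.py <<'E'
import numpy as np, cv2, json
from plant import readout, get_image, camera_info, hand_in
def snap(n, out):
    s=readout.sense(); im,d=get_image(n)
    np.savez('pics/'+out+'.npz',im=im,d=d,tcp=s['tcp_pos'],rot=s['ee_rot'])
    cv2.imwrite('pics/'+out+'.png',im[:,:,::-1]); return im,d,s
def world(n,d):
    c=camera_info(n); h,w=d.shape
    u,v=np.meshgrid(np.arange(w),np.arange(h))
    P=np.stack([(u-c['cx'])/c['fx']*d,-(v-c['cy'])/c['fy']*d,-d,np.ones_like(d)],-1)
    return (P@np.array(c['cam_to_world']).T)[...,:3]
E
python3 - <<'E'
from h import *
print(readout.sense())
for n in ['scene','side','wrist']:
    snap(n,n+'0'); print(n,camera_info(n))
E
```

```text
pics
{'time_s': 0.0, 'qpos': array([-1.21541244e+00,  3.53664577e-01,  1.63414364e+00, -1.94960752e-05,
        1.15519495e+00, -2.41124805e-03]), 'qvel': array([ 0.00018498, -0.00039531, -0.00146532,  0.00071295,  0.00016078,
       -0.00187548]), 'effort': array([ 3.71615170e-03, -6.05249405e+01, -3.42069340e+01,  4.13323323e-04,
        9.42733604e-03, -5.78071990e-07]), 'tcp_pos': array([ 0.21871107, -0.58499803,  0.24954734]), 'ee_rot': array([ 0.58058143,  0.40332549,  0.58140677, -0.40276535]), 'force': array([-0.20551564,  0.57306767,  0.08765265]), 'wrist_torque': array([-0.02877936, -0.0093114 , -0.02867688]), 'grip_width': 0.08542924717914166}
scene {'fx': 413.6404621464206, 'fy': 413.6404621464206, 'cx': 287.96648009318477, 'cy': 213.21222169341678, 'cam_to_world': array([[ 0.85653253, -0.39917528,  0.32712556,  0.9341381 ],
       [ 0.51605288,  0.67034666, -0.53322114, -0.68014965],
       [-0.00643883,  0.62553533,  0.78016927,  1.07264125],
       [ 0.        ,  0.        ,  0.        ,  1.        ]])}
side {'fx': 538.9960158508673, 'fy': 538.9960158508673, 'cx': 284.39171133232395, 'cy': 208.31106268733205, 'cam_to_world': array([[-0.98192513,  0.13008289, -0.13748269,  0.30394211],
       [-0.18864383, -0.73166063,  0.65504674,  1.03530738],
       [-0.0153803 ,  0.66914211,  0.74297529,  1.24658038],
       [ 0.        ,  0.        ,  0.        ,  1.        ]])}
wrist {'fx': 325.19226210127806, 'fy': 325.19226210127806, 'cx': 278.72803548452134, 'cy': 212.61365133181326, 'T_tool_cam': array([[ 4.33901518e-04,  2.93377198e-01, -9.55996669e-01,
        -1.22202502e-01],
       [-6.41670906e-04,  9.55996644e-01,  2.93376899e-01,
         7.42504264e-02],
       [ 9.99999700e-01,  4.86138567e-04,  6.03060007e-04,
         4.74930135e-05],
       [ 0.00000000e+00,  0.00000000e+00,  0.00000000e+00,
         1.00000000e+00]])}
```

View pics/scene0.png

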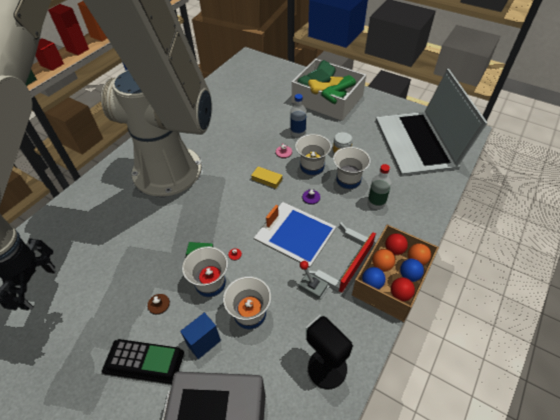

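View pics/side0.png

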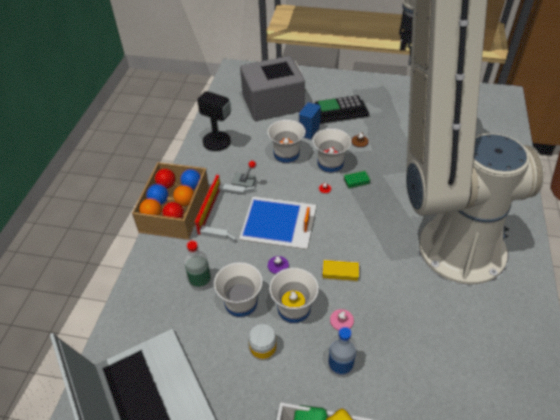

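View pics/wrist0.png

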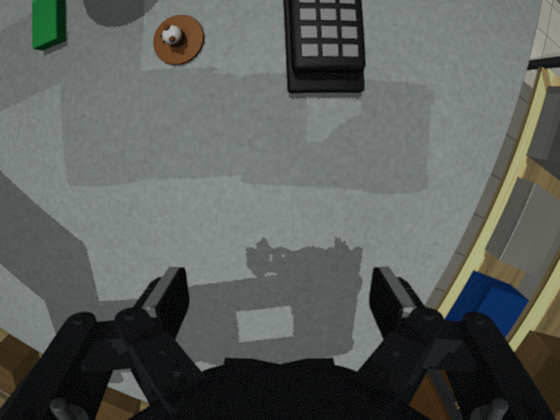

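The scene view shows four canisters at about (208,270), (248,303), (313,155) and (350,167). The loose figures are brown (158,302), small red (235,253), purple (312,195) and pink (284,151). Next I'll enlarge these and measure them.

```bash
cat >> h.py <<'E'
def pix(n,p):
    c=camera_info(n); T=np.linalg.inv(np.array(c['cam_to_world'])); q=T[:3,:3]@np.array(p)+T[:3,3]
    return c['cx']+c['fx']*q[0]/-q[2], c['cy']-c['fy']*q[1]/-q[2]
def ray(n,uv,z):
    c=camera_info(n); T=np.array(c['cam_to_world'])
    d=T[:3,:3]@np.array([(uv[0]-c['cx'])/c['fx'],-(uv[1]-c['cy'])/c['fy'],-1]); o=T[:3,3]
    return o+d*(z-o[2])/d[2]
def masks(im):
    hsv=cv2.cvtColor(im,cv2.COLOR_RGB2HSV); H,S,V=[hsv[...,i].astype(int) for i in range(3)]
    return H,S,V
E
python3 - <<'E'
from h import *
a=np.load('pics/scene0.npz')['im'];b=np.load('pics/side0.npz')['im']
t=[a[230:330,150:290],a[125:225,260:400],b[110:210,255:395],b[240:340,200:340]]
t=[cv2.resize(x,(390,290),interpolation=cv2.INTER_CUBIC) for x in t]
cv2.imwrite('pics/crop0.png',np.vstack([np.hstack(t[:2]),np.hstack(t[2:])])[:,:,::-1])
E
```

```text
(no output)
```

View pics/crop0.png

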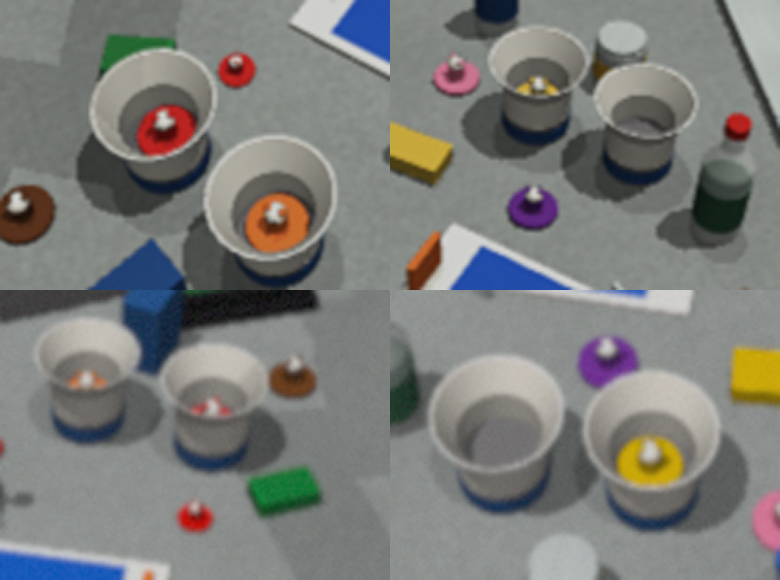

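Three figures are present: large red (scene 208,273), orange (249,306) and yellow (313,157). The fourth canister (350,167) is empty. The red one meant is the large one in the canister, because the one at (235,253) is smaller. Now I'll measure.

```bash
python3 - <<'E'
from h import *
Z={}
for n in ['scene','side']:
    f=np.load(f'pics/{n}0.npz'); im,d=f['im'],f['d']; W=world(n,d); H,S,V=masks(im)
    Z[n]=(im,W,H,S,V,d>0)
    # counter check
    print(n,'valid',(d>0).mean())
def cc(n,m,mn=20):
    im,W,H,S,V,ok=Z[n]
    k,l,st,c=cv2.connectedComponentsWithStats(m.astype(np.uint8))
    for i in range(1,k):
        if st[i,4]<mn: continue
        s=(l==i)&ok; p=W[s]
        if len(p)==0: continue
        med=np.median(p,0)
        if med[2]>0.3 or med[2]<-0.05: continue
        print('  ',n,'uv',c[i].round(1),'area',st[i,4],'med',med.round(3),'lo',np.percentile(p,2,0).round(3),'hi',np.percentile(p,98,0).round(3))
for n in Z:
    im,W,H,S,V,ok=Z[n]
    print('blue');cc(n,(H>105)&(H<125)&(S>170)&(V>80),150)
    print('red');cc(n,((H<5)|(H>174))&(S>160)&(V>90),15)
    print('orange');cc(n,(H>=5)&(H<18)&(S>150)&(V>90),15)
    print('yellow');cc(n,(H>=20)&(H<32)&(S>150)&(V>90),15)
    print('purple');cc(n,(H>128)&(H<174)&(S>90)&(V>50),15)
    print('green');cc(n,(H>50)&(H<85)&(S>150)&(V>40),30)
E
```

```text
scene valid 0.9958545918367347
side valid 0.9958928571428571
blue
   scene uv [300.9 234.9] area 1671 med [ 0.568 -0.007  0.007] lo [ 0.497 -0.073  0.003] hi [0.636 0.065 0.012]
   scene uv [412.7 268.6] area 310 med [ 0.917 -0.003  0.093] lo [ 0.891 -0.021  0.076] hi [0.942 0.025 0.102]
   scene uv [374.4 277. ] area 314 med [ 0.838 -0.081  0.093] lo [ 0.811 -0.099  0.078] hi [ 0.861 -0.053  0.102]
   scene uv [197.5 328.8] area 526 med [ 0.523 -0.442  0.099] lo [ 0.497 -0.476  0.095] hi [ 0.549 -0.407  0.102]
red
   scene uv [46.4 45.7] area 33 med [-0.813  0.213  0.147] lo [-0.828  0.177  0.144] hi [-0.802  0.239  0.153]
   scene uv [384.7 167.4] area 44 med [0.717 0.244 0.169] lo [0.706 0.232 0.165] hi [0.729 0.26  0.172]
   scene uv [357.8 258. ] area 253 med [ 0.768 -0.026  0.058] lo [ 0.76  -0.115  0.044] hi [0.775 0.076 0.062]
   scene uv [397.5 242.2] area 286 med [0.848 0.059 0.092] lo [0.822 0.04  0.068] hi [0.872 0.103 0.101]
   scene uv [234.8 254.7] area 81 med [ 0.433 -0.175  0.004] lo [ 0.41  -0.188 -0.   ] hi [ 0.445 -0.152  0.01 ]
   scene uv [303.7 264.5] area 49 m
[... 3789 characters left out ...]
 lo [0.466 0.425 0.019] hi [0.518 0.449 0.046]
   side uv [340.  415.4] area 167 med [0.288 0.589 0.109] lo [0.267 0.575 0.099] hi [0.312 0.597 0.114]
purple
   side uv [160.8 184.7] area 20 med [ 0.911 -0.03   0.074] lo [ 0.896 -0.048  0.05 ] hi [ 0.939 -0.008  0.095]
   side uv [277.2 264.8] area 207 med [0.512 0.16  0.008] lo [0.485 0.133 0.002] hi [0.538 0.183 0.029]
   side uv [341.2 320.2] area 276 med [0.316 0.306 0.008] lo [0.287 0.274 0.002] hi [0.34  0.328 0.041]
green
   side uv [356.4 178.8] area 253 med [ 0.327 -0.209  0.023] lo [ 0.293 -0.239  0.01 ] hi [ 0.361 -0.183  0.03 ]
   side uv [310.8 414.4] area 304 med [0.348 0.594 0.101] lo [0.32  0.58  0.086] hi [0.382 0.605 0.109]
```

```bash
cat >> h.py <<'E'
from scipy.spatial.transform import Rotation as R
def tool():
    s=readout.sense(); q=s['ee_rot']; return R.from_quat([q[1],q[2],q[3],q[0]]).as_matrix(), np.array(s['tcp_pos'])
def wworld(d,Rm,t,z=None):
    "world point per wrist pixel; d = depth along the axis, or onto plane z"
    c=camera_info('wrist'); h,w=d.shape; u,v=np.meshgrid(np.arange(w),np.arange(h))
    x=u-c['cx'];y=v-c['cy'];r=np.hypot(x,y)+1e-9;th=r/c['fx']
    D=np.stack([np.sin(th)*x/r,-np.sin(th)*y/r,-np.cos(th)],-1)
    T=np.array(c['T_tool_cam']); A=Rm@T[:3,:3]; o=Rm@T[:3,3]+t
    if z is None: return (D/np.cos(th)[...,None]*d[...,None])@A.T+o
    g=D@A.T; return o+g*((z-o[2])/g[...,2])[...,None]
def circ(p):
    A=np.c_[2*p,np.ones(len(p))]; s=np.linalg.lstsq(A,(p**2).sum(1),rcond=None)[0]
    return s[:2],np.sqrt(s[2]+s[:2]@s[:2])
def load(n):
    f=np.load(f'pics/{n}.npz');q=f['rot'];return f['im'],f['d'],R.from_quat([q[1],q[2],q[3],q[0]]).as_matrix(),f['tcp']
E
python3 - <<'E'
from h import *
Rm,t=tool(); print('toolaxes (cols x,y,z)\n',Rm.round(3))
G={'red':(.40,-.275),'or':(.56,-.295),'ye':(.45,.28),'em':(.57,.31)}
for n in ['scene','side']:
    f=np.load(f'pics/{n}0.npz'); W=world(n,f['d']); im=f['im'];H,S,V=masks(im)
    for k,g in G.items():
        rad=np.hypot(W[...,0]-g[0],W[...,1]-g[1])
        m=(W[...,2]>.094)&(W[...,2]<.11)&(rad<.09)&(S<80); p=W[m][:,:2]
        for _ in range(3):
            c,r=circ(p); p=p[abs(np.hypot(*(p-c).T)-r)<.006]
        print(n,k,c.round(4),r.round(4),len(p), W[m][:,2].max().round(3))
    m=((H>105)&(H<125)&(S>150)&(V>70)); k,l,st,c=cv2.connectedComponentsWithStats(m.astype(np.uint8))
    i=1+np.argmax(st[1:,4]); ct=cv2.findContours((l==i).astype(np.uint8),0,1)[0][0].reshape(-1,2)
    P=np.array([ray(n,u,.008)[:2] for u in ct]); b=cv2.minAreaRect((P*1000).astype(np.float32)); print(n,'mat',b, 'corners',cv2.boxPoints(b).round(0).tolist())
    m=((H<6)|(H>174))&(S>150)&(V>80)&(W[...,2]>.052)&(W[...,2]<.07)&(W[...,0]>.7)&(W[...,0]<.8)
    p=W[m]; print(n,'wall top',len(p),p.mean(0).round(4)); pc=p[:,:2]-p[:,:2].mean(0); v=np.linalg.svd(pc)[2][0]; pr=pc@v; print('dir',v.round(4),'yaw',np.degrees(np.arctan2(-v[0]*np.sign(v[1]),abs(v[1]))).round(2),'len',pr.min().round(4),pr.max().round(4),'mid',(p[:,:2].mean(0)+v*(pr.max()+pr.min())/2).round(4),'w',np.ptp(pc@np.linalg.svd(pc)[2][1]).round(4))
E
```

```text
toolaxes (cols x,y,z)
 [[-0.     0.937  0.35 ]
 [ 0.001  0.35  -0.937]
 [-1.    -0.    -0.001]]
scene red [ 0.4249 -0.2908] 0.058 319 0.108
scene or [ 0.575  -0.3101] 0.0582 145 0.106
scene ye [0.4481 0.282 ] 0.0588 89 0.107
scene em [0.5841 0.2901] 0.0594 71 0.106
scene mat ((566.3515625, -4.0931243896484375), (145.29356384277344, 144.6912841796875), 89.8768310546875) corners [[494.0, -77.0], [639.0, -77.0], [639.0, 68.0], [494.0, 69.0]]
scene wall top 227 [ 0.7669 -0.0242  0.0582]
dir [-0.0381 -0.9993] yaw -2.18 len -0.1073 0.095 mid [ 0.7671 -0.0181] w 0.0111
side red [ 0.4211 -0.2847] 0.0576 212 0.109
side or [ 0.5676 -0.3041] 0.0612 73 0.11
side ye [0.4456 0.2884] 0.0593 195 0.11
side em [0.5807 0.2959] 0.0595 174 0.109
side mat ((563.02685546875, -3.599517822265625), (142.92172241210938, 140.8328399658203), 0.02232162468135357) corners [[492.0, 67.0], [492.0, -74.0], [635.0, -74.0], [634.0, 67.0]]
side wall top 149 [ 0.7634 -0.0024  0.0599]
dir [0.0387 0.9993] yaw -2.22 len -0.1112 0.0898 mid [ 0.763 -0.013] w 0.0114
```

Emit:
{"fn": "jog_arm", "kwargs": {
  "targets": [
    {"tx": 6,"ty": 8,"tz": 0,"wz": -2,"fingers": 0},
    {"tx": 12,"ty": 16,"tz": 0,"wz": -4,"fingers": 0},
    {"tx": 20.4,"ty": 29.7,"tz": 0,"wz": -4.1,"fingers": 0},
    {"tx": 20.4,"ty": 29.7,"tz": 0,"wz": -4.1,"fingers": 0},
    {"tx": 20.4,"ty": 29.7,"tz": 0,"wz": -4.1,"fingers": 0},
    {"tx": 20.4,"ty": 29.7,"tz": 0,"wz": -4.1,"fingers": 147},
    {"tx": 20.4,"ty": 29.7,"tz": 0,"wz": -4.1,"fingers": 147},
    {"tx": 20.4,"ty": 29.7,"tz": 0,"wz": -4.1,"fingers": 147},
    {"tx": 20.4,"ty": 29.7,"tz": 0,"wz": -4.1,"fingers": 147},
    {"tx": 20.4,"ty": 29.7,"tz": 0,"wz": -4.1,"fingers": 147}
  ]
}}

```text
validation failed for argument at $.ta...
```

```bash
python3 - <<'E'
from h import *
im,d,s=snap('wrist','w1'); Rm,t=tool(); print(Rm.round(3),t.round(4),s['grip_width'],s['force'].round(2))
E
```

```text
[[-0.     0.937  0.35 ]
 [ 0.001  0.35  -0.937]
 [-1.     0.    -0.001]] [ 0.2188 -0.5852  0.2498] 0.08546692750037622 [1.02 0.4  0.41]
```

View pics/w1.png

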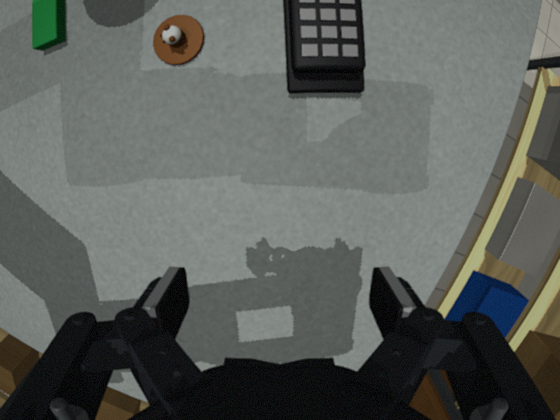

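The move was refused and the picture hasn't changed. I'll resend it with every key in each row.

Emit:
{"fn": "jog_arm", "kwargs": {
  "targets": [
    {"tx": 6,"ty": 8,"tz": 0,"wx": 0,"wy": 0,"wz": -2,"fingers": 0},
    {"tx": 12,"ty": 16,"tz": 0,"wx": 0,"wy": 0,"wz": -4,"fingers": 0},
    {"tx": 20.4,"ty": 29.7,"tz": 0,"wx": 0,"wy": 0,"wz": -4.1,"fingers": 0},
    {"tx": 20.4,"ty": 29.7,"tz": 0,"wx": 0,"wy": 0,"wz": -4.1,"fingers": 0},
    {"tx": 20.4,"ty": 29.7,"tz": 0,"wx": 0,"wy": 0,"wz": -4.1,"fingers": 147},
    {"tx": 20.4,"ty": 29.7,"tz": 0,"wx": 0,"wy": 0,"wz": -4.1,"fingers": 147},
    {"tx": 20.4,"ty": 29.7,"tz": 0,"wx": 0,"wy": 0,"wz": -4.1,"fingers": 147},
    {"tx": 20.4,"ty": 29.7,"tz": 0,"wx": 0,"wy": 0,"wz": -4.1,"fingers": 147},
    {"tx": 20.4,"ty": 29.7,"tz": 0,"wx": 0,"wy": 0,"wz": -4.1,"fingers": 147},
    {"tx": 20.4,"ty": 29.7,"tz": 0,"wx": 0,"wy": 0,"wz": -4.1,"fingers": 147}
  ]
}}

```text
time_s: 1.45
tcp_pos: [0.4222, -0.2891, 0.2498]
ee_rot: [0.499, 0.501, 0.5, -0.5]
force: [-0.6, 0.0, -0.2]
grip_width: 0.0363
```

```bash
python3 - <<'E'
from h import *
im,d,s=snap('wrist','w2'); Rm,t=tool(); print(Rm.round(3),t.round(4),s['grip_width'],s['force'].round(2))
E
```

```text
[[-0.     1.    -0.002]
 [ 0.001 -0.002 -1.   ]
 [-1.    -0.    -0.001]] [ 0.4223 -0.289   0.2498] 0.03626214931402055 [-0.62  0.01 -0.24]
```

View pics/w2.png

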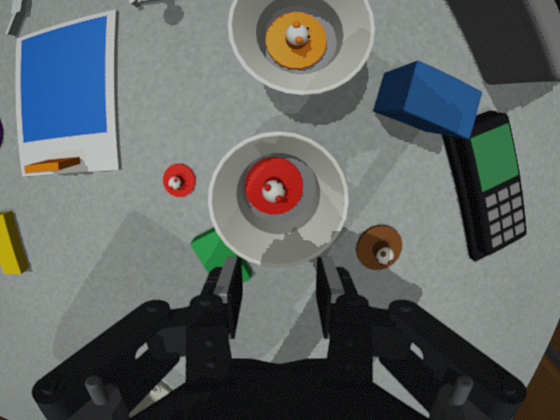

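The wrist view shows the red figure at (274,188) in its canister, orange at (298,38), and the board at the top left. I'll measure the bases and rims by casting rays.

```bash
cat >> h.py <<'E'
COL={'red':lambda H,S,V:((H<6)|(H>174))&(S>150)&(V>80),'orange':lambda H,S,V:(H>=7)&(H<19)&(S>150)&(V>90),'yellow':lambda H,S,V:(H>=19)&(H<33)&(S>130)&(V>80)}
def wtoy(n,col,minr=.025,zb=.043):
    im,d,Rm,t=load(n); H,S,V=masks(im); m=COL[col](H,S,V).astype(np.uint8)
    k,l,st,c=cv2.connectedComponentsWithStats(m); P=wworld(d,Rm,t,zb)[...,:2]; D=wworld(d,Rm,t)
    for i in range(1,k):
        if st[i,4]<300: continue
        ct=max(cv2.findContours((l==i).astype(np.uint8),0,1)[0],key=len).reshape(-1,2)
        h=cv2.convexHull(ct).reshape(-1,2); p=P[h[:,1],h[:,0]]
        (cx,cy),r=cv2.minEnclosingCircle((p*1e3).astype(np.float32)); c2,r2=circ(p)
        z=np.median(D[l==i][:,2]); print(col,'uv',c[i].round(0),'enc',round(cx/1e3,4),round(cy/1e3,4),round(r/1e3,4),'fit',c2.round(4),r2.round(4),'depth med',np.median(D[l==i],0).round(4))
def wrim(n,g):
    im,d,Rm,t=load(n); D=wworld(d,Rm,t); H,S,V=masks(im)
    m=(D[...,2]>.096)&(D[...,2]<.112)&(np.hypot(D[...,0]-g[0],D[...,1]-g[1])<.085)&(S<80); p=D[m][:,:2]
    for _ in range(4):
        c,r=circ(p); p=p[abs(np.hypot(*(p-c).T)-r)<.005]
    print('rim',c.round(4),r.round(4),len(p))
E
python3 - <<'E'
from h import *
wtoy('w2','red'); wtoy('w2','orange'); wrim('w2',(.423,-.288)); wrim('w2',(.571,-.307))
im,d,Rm,t=load('w2');D=wworld(d,Rm,t);print('counter z',np.median(D[100:300:10,120:140,2]))
E
```

```text
red uv [273. 185.] enc 0.4246 -0.2833 0.0306 fit [ 0.4244 -0.2834] 0.0302 depth med [ 0.4282 -0.284   0.0417]
red uv [179. 179.] enc 0.432 -0.1824 0.0181 fit [ 0.4319 -0.1824] 0.0179 depth med [ 0.4268 -0.1729  0.0041]
orange uv [305.  44.] enc 0.5753 -0.3061 0.0307 fit [ 0.5752 -0.3062] 0.0303 depth med [ 0.5685 -0.3186  0.0414]
orange uv [ 45. 166.] enc 0.4583 -0.0053 0.0432 fit [ 0.4658 -0.0006] 0.0336 depth med [ 0.4583 -0.0094  0.0563]
orange uv [388. 238.] enc 0.3535 -0.4034 0.0266 fit [ 0.3535 -0.4034] 0.0262 depth med [ 0.3534 -0.4272  0.0069]
rim [ 0.4225 -0.2881] 0.058 3305
rim [ 0.5756 -0.3083] 0.0579 2049
counter z -0.0012214662792317255
```

Red figure at (0.4245, -0.2833), base radius 30.6 mm, in a canister centred at (0.4225, -0.288). Both match the given sizes. Going down.

Emit:
{"fn": "jog_arm", "kwargs": {
  "targets": [
    {"tx": 0.22,"ty": 0.4,"tz": -5,"wx": 0,"wy": 0,"wz": 0,"fingers": 154},
    {"tx": 0.22,"ty": 0.4,"tz": -9,"wx": 0,"wy": 0,"wz": 0,"fingers": 154},
    {"tx": 0.22,"ty": 0.4,"tz": -13,"wx": 0,"wy": 0,"wz": 0,"fingers": 154},
    {"tx": 0.22,"ty": 0.4,"tz": -15,"wx": 0,"wy": 0,"wz": 0,"fingers": 154},
    {"tx": 0.22,"ty": 0.4,"tz": -16,"wx": 0,"wy": 0,"wz": 0,"fingers": 154},
    {"tx": 0.22,"ty": 0.4,"tz": -17,"wx": 0,"wy": 0,"wz": 0,"fingers": 154},
    {"tx": 0.22,"ty": 0.4,"tz": -18,"wx": 0,"wy": 0,"wz": 0,"fingers": 154},
    {"tx": 0.22,"ty": 0.4,"tz": -18.4,"wx": 0,"wy": 0,"wz": 0,"fingers": 154},
    {"tx": 0.22,"ty": 0.4,"tz": -18.4,"wx": 0,"wy": 0,"wz": 0,"fingers": 154}
  ]
}}

```text
time_s: 2.62
tcp_pos: [0.4245, -0.2849, 0.0658]
ee_rot: [0.499, 0.501, 0.5, -0.5]
force: [-0.5, -0.4, 0.4]
grip_width: 0.0339
```

```bash
python3 - <<'E'
from h import *
im,d,s=snap('wrist','w3'); print(s['tcp_pos'].round(4),s['grip_width'],s['force'].round(2))
E
```

```text
[ 0.4245 -0.2849  0.0658] 0.033900138989376015 [-0.52 -0.36  0.4 ]
```

View pics/w3.png

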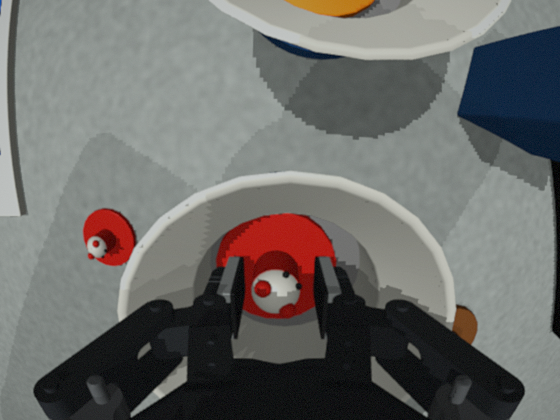

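The fingers straddle the head, at (275,290), with no contact force. Closing and lifting.

Emit:
{"fn": "jog_arm", "kwargs": {
  "targets": [
    {"tx": 0,"ty": 0,"tz": 0,"wx": 0,"wy": 0,"wz": 0,"fingers": 255},
    {"tx": 0,"ty": 0,"tz": 0,"wx": 0,"wy": 0,"wz": 0,"fingers": 255},
    {"tx": 0,"ty": 0,"tz": 0,"wx": 0,"wy": 0,"wz": 0,"fingers": 255},
    {"tx": 0,"ty": 0,"tz": 0,"wx": 0,"wy": 0,"wz": 0,"fingers": 255},
    {"tx": 0,"ty": 0,"tz": 1,"wx": 0,"wy": 0,"wz": 0,"fingers": 255},
    {"tx": 0,"ty": 0,"tz": 3,"wx": 0,"wy": 0,"wz": 0,"fingers": 255},
    {"tx": 0,"ty": 0,"tz": 6,"wx": 0,"wy": 0,"wz": 0,"fingers": 255},
    {"tx": 0,"ty": 0,"tz": 9,"wx": 0,"wy": 0,"wz": 0,"fingers": 255},
    {"tx": 0,"ty": 0,"tz": 11,"wx": 0,"wy": 0,"wz": 0,"fingers": 255},
    {"tx": 0,"ty": 0,"tz": 11,"wx": 0,"wy": 0,"wz": 0,"fingers": 255}
  ]
}}

```text
time_s: 3.92
tcp_pos: [0.4255, -0.2856, 0.1777]
ee_rot: [0.501, 0.501, 0.499, -0.5]
force: [0.7, 0.1, -0.7]
grip_width: 0.0196
```

```bash
python3 - <<'E'
from h import *
im,d,s=snap('wrist','w4'); print(s['tcp_pos'].round(4),s['grip_width'],s['force'].round(2))
E
```

```text
[ 0.4255 -0.2856  0.1777] 0.019624762491824176 [ 0.74  0.08 -0.74]
```

View pics/w4.png

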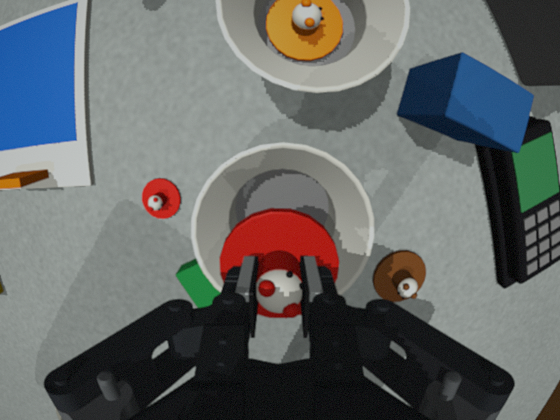

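The red figure is held upright at (280,290). Next, the mat pose from the earlier wrist picture w2.

```bash
cat >> h.py <<'E'
def wmat(n,z=.008):
    im,d,Rm,t=load(n); H,S,V=masks(im); m=((H>105)&(H<125)&(S>150)&(V>90)).astype(np.uint8)
    k,l,st,c=cv2.connectedComponentsWithStats(m); P=wworld(d,Rm,t,z)[...,:2]
    i=1+np.argmax(st[1:,4]); ct=max(cv2.findContours((l==i).astype(np.uint8),0,1)[0],key=len).reshape(-1,2)
    p=P[ct[:,1],ct[:,0]]; b=cv2.minAreaRect((p*1e3).astype(np.float32)); print('mat',np.round(b[0],1),np.round(b[1],1),round(b[2],2),'uv',c[i].round(0),cv2.boxPoints(b).round(0).tolist())
E
python3 - <<'E'
from h import *
wmat('w2')
im,d,Rm,t=load('w2');P=wworld(d,Rm,t,.008)
for uv in [(117,12),(118,169),(20,42),(22,175)]: print(uv,P[uv[1],uv[0]].round(4))
E
```

```text
mat [563.   -4.9] [146.3 146.9] 89.93 uv [64. 81.] [[489.0, -78.0], [636.0, -78.0], [637.0, 68.0], [490.0, 68.0]]
(117, 12) [ 0.6384 -0.0944  0.008 ]
(118, 169) [ 0.4413 -0.0913  0.008 ]
(20, 42) [0.635  0.0721 0.008 ]
(22, 175) [0.4422 0.0806 0.008 ]
```

Emit:
{"fn": "jog_arm", "kwargs": {
  "targets": [
    {"tx": 2,"ty": 5,"tz": 0,"wx": 0,"wy": 0,"wz": 0,"fingers": 255},
    {"tx": 4.2,"ty": 10,"tz": 0,"wx": 0,"wy": 0,"wz": 0,"fingers": 255},
    {"tx": 6.4,"ty": 15,"tz": 0,"wx": 0,"wy": 0,"wz": 0,"fingers": 255},
    {"tx": 8.6,"ty": 20,"tz": 0,"wx": 0,"wy": 0,"wz": 0,"fingers": 255},
    {"tx": 10.55,"ty": 24.5,"tz": 0,"wx": 0,"wy": 0,"wz": 0,"fingers": 255},
    {"tx": 10.55,"ty": 24.5,"tz": -4,"wx": 0,"wy": 0,"wz": 0,"fingers": 255},
    {"tx": 10.55,"ty": 24.5,"tz": -7,"wx": 0,"wy": 0,"wz": 0,"fingers": 255},
    {"tx": 10.55,"ty": 24.5,"tz": -7,"wx": 0,"wy": 0,"wz": 0,"fingers": 255}
  ]
}}

```text
time_s: 4.97
tcp_pos: [0.5278, -0.0397, 0.1036]
ee_rot: [-0.498, -0.499, -0.501, 0.501]
force: [0.1, -0.4, -0.7]
grip_width: 0.0198
```

```bash
python3 - <<'E'
from h import *
im,d,s=snap('wrist','w5'); print(s['tcp_pos'].round(4),s['grip_width'],s['force'].round(2)); wmat('w5')
E
```

```text
[ 0.5278 -0.0397  0.1036] 0.01980315261617316 [ 0.05 -0.36 -0.74]
mat [563.6  -3.6] [147.8 147.9] 0.0 uv [225. 153.] [[490.0, 70.0], [490.0, -78.0], [637.0, -78.0], [637.0, 70.0]]
```

View pics/w5.png

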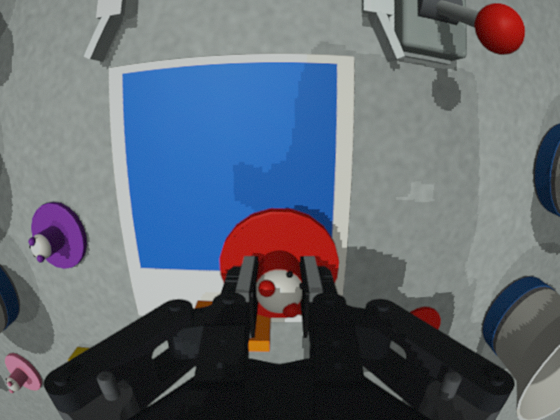

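The mat centre is confirmed at (0.5636, -0.0036). Lowering.

Emit:
{"fn": "jog_arm", "kwargs": {
  "targets": [
    {"tx": 0.3,"ty": 0,"tz": -2.5,"wx": 0,"wy": 0,"wz": 0,"fingers": 255},
    {"tx": 0.3,"ty": 0,"tz": -4.5,"wx": 0,"wy": 0,"wz": 0,"fingers": 255},
    {"tx": 0.3,"ty": 0,"tz": -5.6,"wx": 0,"wy": 0,"wz": 0,"fingers": 255},
    {"tx": 0.3,"ty": 0,"tz": -6.2,"wx": 0,"wy": 0,"wz": 0,"fingers": 255},
    {"tx": 0.3,"ty": 0,"tz": -6.4,"wx": 0,"wy": 0,"wz": 0,"fingers": 255},
    {"tx": 0.3,"ty": 0,"tz": -6.4,"wx": 0,"wy": 0,"wz": 0,"fingers": 255}
  ]
}}

```text
time_s: 5.78
tcp_pos: [0.5324, -0.04, 0.0416]
ee_rot: [-0.499, -0.5, -0.5, 0.501]
force: [0.6, 0.5, -0.6]
grip_width: 0.0194
```

```bash
python3 - <<'E'
from h import *
im,d,s=snap('side','s5'); print(s['tcp_pos'].round(4),s['grip_width'],s['force'].round(2))
cv2.imwrite('pics/s5c.png',cv2.resize(im[150:270,200:360],None,fx=4,fy=4)[:,:,::-1])
E
```

```text
[ 0.5324 -0.04    0.0416] 0.019378818000288605 [ 0.65  0.47 -0.59]
```

View pics/s5c.png

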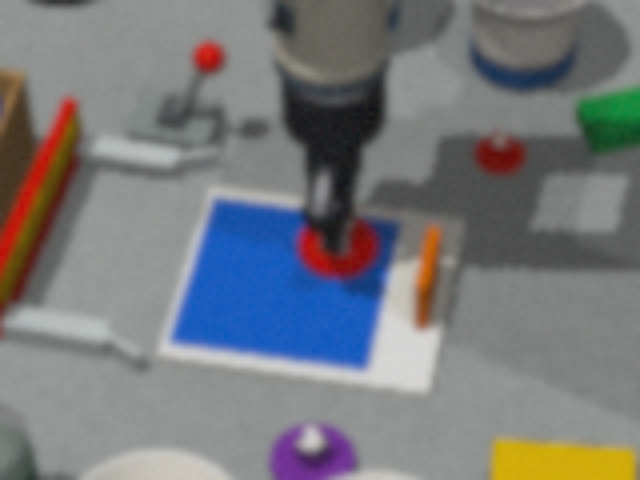

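Emit:
{"fn": "jog_arm", "kwargs": {
  "targets": [
    {"tx": -0.1,"ty": 0,"tz": -0.2,"wx": 0,"wy": 0,"wz": 0,"fingers": 255},
    {"tx": -0.1,"ty": 0,"tz": -0.25,"wx": 0,"wy": 0,"wz": 0,"fingers": 255},
    {"tx": -0.1,"ty": 0,"tz": -0.25,"wx": 0,"wy": 0,"wz": 0,"fingers": 190},
    {"tx": -0.1,"ty": 0,"tz": -0.25,"wx": 0,"wy": 0,"wz": 0,"fingers": 165},
    {"tx": -0.1,"ty": 0,"tz": -0.25,"wx": 0,"wy": 0,"wz": 0,"fingers": 147},
    {"tx": -0.1,"ty": 0,"tz": -0.25,"wx": 0,"wy": 0,"wz": 0,"fingers": 147},
    {"tx": -0.1,"ty": 0,"tz": 1,"wx": 0,"wy": 0,"wz": 0,"fingers": 147},
    {"tx": -0.1,"ty": 0,"tz": 3,"wx": 0,"wy": 0,"wz": 0,"fingers": 147},
    {"tx": -0.1,"ty": 0,"tz": 8,"wx": 0,"wy": 0,"wz": 0,"fingers": 147},
    {"tx": -0.1,"ty": 0,"tz": 13,"wx": 0,"wy": 0,"wz": 0,"fingers": 147},
    {"tx": -0.1,"ty": 0,"tz": 15,"wx": 0,"wy": 0,"wz": 0,"fingers": 147}
  ]
}}

```text
time_s: 7.2
tcp_pos: [0.5328, -0.0401, 0.1957]
ee_rot: [0.501, 0.501, 0.499, -0.5]
force: [0.9, 0.2, -0.1]
grip_width: 0.0363
```

```bash
python3 - <<'E'
from h import *
im,d,s=snap('wrist','w6'); print(s['tcp_pos'].round(4),s['grip_width'],s['force'].round(2)); wmat('w6'); wtoy('w6','red',zb=.016)
E
```

```text
[ 0.5328 -0.0401  0.1957] 0.03634044232364112 [ 0.89  0.22 -0.09]
mat [563.4  -3.6] [147.6 147.7] 0.02 uv [237. 153.] [[490.0, 70.0], [490.0, -77.0], [637.0, -77.0], [637.0, 70.0]]
red uv [423.  61.] enc 0.6694 -0.1802 0.018 fit [ 0.6688 -0.1805] 0.017 depth med [ 0.651  -0.1399  0.1028]
red uv [279. 195.] enc 0.5313 -0.0404 0.0299 fit [ 0.5312 -0.0404] 0.0297 depth med [ 0.5353 -0.0403  0.0147]
red uv [389. 283.] enc 0.432 -0.1637 0.02 fit [ 0.4317 -0.1635] 0.0195 depth med [ 0.4292 -0.1645  0.0043]
```

View pics/w6.png

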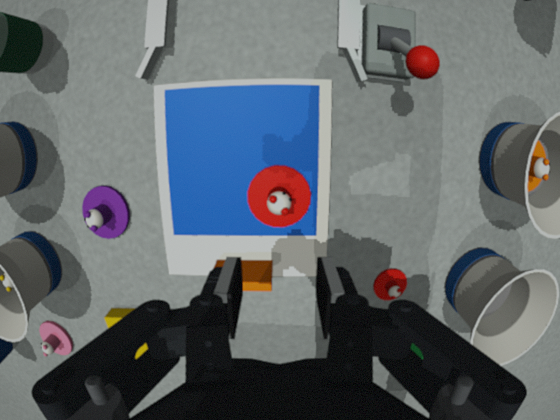

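Red stands on the mat at (279,195), offset (-32, -37) mm from its centre. I'll check the clearance to the tall black scanner near orange, then go on.

```bash
python3 - <<'E'
from h import *
f=np.load('pics/scene0.npz');W=world('scene',f['d'])
m=(W[...,2]>.11)&(W[...,0]>.4)&(W[...,0]<1)&(W[...,1]<-.15)&(W[...,1]>-.8)&(W[...,2]<.5)
p=W[m];print(len(p),p.min(0).round(3),p.max(0).round(3))
q=p[p[:,0]>.6];print(q.min(0),q.max(0),np.median(q,0))
r=p[np.hypot(p[:,0]-.575,p[:,1]+.307)<.13];print(len(r), r.max(0) if len(r) else 0)
E
```

```text
5867 [ 0.558 -0.644  0.111] [ 0.875 -0.292  0.199]
[ 0.60014911 -0.64371113  0.11083391] [ 0.8746885  -0.29226649  0.19865995] [ 0.70622519 -0.52740103  0.14075985]
0 0
```

Emit:
{"fn": "jog_arm", "kwargs": {
  "targets": [
    {"tx": 0.8,"ty": -5.3,"tz": 2,"wx": 0,"wy": 0,"wz": 0,"fingers": 154},
    {"tx": 1.6,"ty": -10.6,"tz": 4,"wx": 0,"wy": 0,"wz": 0,"fingers": 154},
    {"tx": 2.5,"ty": -16,"tz": 5.4,"wx": 0,"wy": 0,"wz": 0,"fingers": 154},
    {"tx": 3.4,"ty": -21.3,"tz": 5.4,"wx": 0,"wy": 0,"wz": 0,"fingers": 154},
    {"tx": 4.25,"ty": -26.6,"tz": 5.4,"wx": 0,"wy": 0,"wz": 0,"fingers": 154},
    {"tx": 4.25,"ty": -26.6,"tz": 5.4,"wx": 0,"wy": 0,"wz": 0,"fingers": 154},
    {"tx": 4.25,"ty": -26.6,"tz": 5.4,"wx": 0,"wy": 0,"wz": 0,"fingers": 154}
  ]
}}

```text
time_s: 8.12
tcp_pos: [0.5754, -0.3057, 0.2506]
ee_rot: [0.5, 0.502, 0.499, -0.499]
force: [0.9, -0.3, 0.2]
grip_width: 0.0336
```

```bash
python3 - <<'E'
from h import *
im,d,s=snap('wrist','w7'); print(s['tcp_pos'].round(4),s['grip_width'],s['force'].round(2)); wtoy('w7','orange');wrim('w7',(.5756,-.308))
E
```

```text
[ 0.5754 -0.3057  0.2506] 0.03362915427161895 [ 0.88 -0.29  0.21]
orange uv [12.  6.] enc 0.843 0.0439 0.0324 fit [0.8527 0.0393] 0.0336 depth med [ 0.8096 -0.0029  0.0871]
orange uv [281. 187.] enc 0.5771 -0.3062 0.0308 fit [ 0.577  -0.3063] 0.0303 depth med [ 0.5778 -0.3091  0.0417]
orange uv [ 62. 275.] enc 0.4609 -0.0081 0.0487 fit [ 0.4625 -0.0057] 0.0373 depth med [ 0.4611 -0.0073  0.0439]
rim [ 0.5763 -0.3083] 0.058 3283
```

View pics/w7.png

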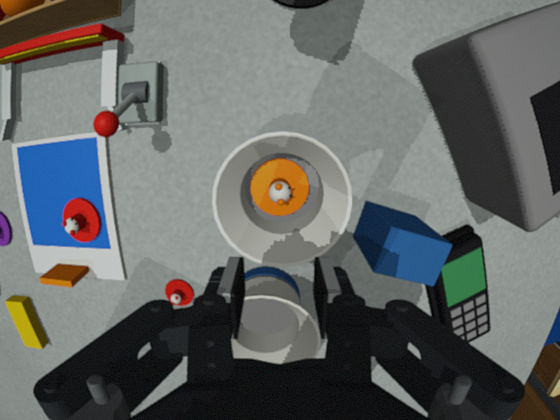

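Orange is at (0.577, -0.306), almost centred. Going down, closing and lifting.

Emit:
{"fn": "jog_arm", "kwargs": {
  "targets": [
    {"tx": 0.15,"ty": -0.05,"tz": -5,"wx": 0,"wy": 0,"wz": 0,"fingers": 154},
    {"tx": 0.15,"ty": -0.05,"tz": -9,"wx": 0,"wy": 0,"wz": 0,"fingers": 154},
    {"tx": 0.15,"ty": -0.05,"tz": -13,"wx": 0,"wy": 0,"wz": 0,"fingers": 154},
    {"tx": 0.15,"ty": -0.05,"tz": -15,"wx": 0,"wy": 0,"wz": 0,"fingers": 154},
    {"tx": 0.15,"ty": -0.05,"tz": -16,"wx": 0,"wy": 0,"wz": 0,"fingers": 154},
    {"tx": 0.15,"ty": -0.05,"tz": -17,"wx": 0,"wy": 0,"wz": 0,"fingers": 154},
    {"tx": 0.15,"ty": -0.05,"tz": -18,"wx": 0,"wy": 0,"wz": 0,"fingers": 154},
    {"tx": 0.15,"ty": -0.05,"tz": -18.5,"wx": 0,"wy": 0,"wz": 0,"fingers": 154},
    {"tx": 0.15,"ty": -0.05,"tz": -18.5,"wx": 0,"wy": 0,"wz": 0,"fingers": 154}
  ]
}}

```text
time_s: 9.3
tcp_pos: [0.577, -0.3057, 0.0657]
ee_rot: [0.501, 0.502, 0.499, -0.499]
force: [0.6, 0.5, -0.0]
grip_width: 0.0336
```

Emit:
{"fn": "jog_arm", "kwargs": {
  "targets": [
    {"tx": 0,"ty": 0,"tz": 0,"wx": 0,"wy": 0,"wz": 0,"fingers": 255},
    {"tx": 0,"ty": 0,"tz": 0,"wx": 0,"wy": 0,"wz": 0,"fingers": 255},
    {"tx": 0,"ty": 0,"tz": 0,"wx": 0,"wy": 0,"wz": 0,"fingers": 255},
    {"tx": 0,"ty": 0,"tz": 0,"wx": 0,"wy": 0,"wz": 0,"fingers": 255},
    {"tx": 0,"ty": 0,"tz": 1,"wx": 0,"wy": 0,"wz": 0,"fingers": 255},
    {"tx": 0,"ty": 0,"tz": 3,"wx": 0,"wy": 0,"wz": 0,"fingers": 255},
    {"tx": 0,"ty": 0,"tz": 6,"wx": 0,"wy": 0,"wz": 0,"fingers": 255},
    {"tx": 0,"ty": 0,"tz": 9,"wx": 0,"wy": 0,"wz": 0,"fingers": 255},
    {"tx": 0,"ty": 0,"tz": 13,"wx": 0,"wy": 0,"wz": 0,"fingers": 255},
    {"tx": 0,"ty": 0,"tz": 13,"wx": 0,"wy": 0,"wz": 0,"fingers": 255}
  ]
}}

```text
time_s: 10.55
tcp_pos: [0.5789, -0.3067, 0.2006]
ee_rot: [0.503, 0.502, 0.496, -0.498]
force: [0.6, 0.3, -0.2]
grip_width: 0.0202
```

```bash
python3 - <<'E'
from h import *
im,d,s=snap('wrist','w8'); print(s['tcp_pos'].round(4),s['grip_width'],s['force'].round(2)); wmat('w8')
E
```

```text
[ 0.5789 -0.3067  0.2006] 0.020196493548110737 [ 0.56  0.28 -0.23]
mat [563.7  -4.2] [147.6 147.6] 89.9 uv [ 39. 201.] [[490.0, -78.0], [637.0, -78.0], [638.0, 70.0], [490.0, 70.0]]
```

View pics/w8.png

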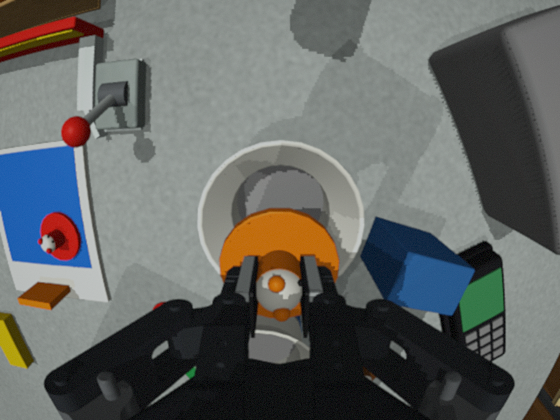

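Orange is held. Carrying it to the mat.

Emit:
{"fn": "jog_arm", "kwargs": {
  "targets": [
    {"tx": 0,"ty": 5,"tz": 0,"wx": 0,"wy": 0,"wz": 0,"fingers": 255},
    {"tx": 0,"ty": 10,"tz": 0,"wx": 0,"wy": 0,"wz": 0,"fingers": 255},
    {"tx": 0,"ty": 15,"tz": 0,"wx": 0,"wy": 0,"wz": 0,"fingers": 255},
    {"tx": 0.6,"ty": 20,"tz": 0,"wx": 0,"wy": 0,"wz": 0,"fingers": 255},
    {"tx": 1.2,"ty": 25,"tz": 0,"wx": 0,"wy": 0,"wz": 0,"fingers": 255},
    {"tx": 1.75,"ty": 30.3,"tz": 0,"wx": 0,"wy": 0,"wz": 0,"fingers": 255},
    {"tx": 1.75,"ty": 30.3,"tz": -5,"wx": 0,"wy": 0,"wz": 0,"fingers": 255},
    {"tx": 1.75,"ty": 30.3,"tz": -9.7,"wx": 0,"wy": 0,"wz": 0,"fingers": 255},
    {"tx": 1.75,"ty": 30.3,"tz": -9.7,"wx": 0,"wy": 0,"wz": 0,"fingers": 255},
    {"tx": 1.75,"ty": 30.3,"tz": -9.7,"wx": 0,"wy": 0,"wz": 0,"fingers": 255}
  ]
}}

```text
time_s: 11.85
tcp_pos: [0.5958, -0.0033, 0.1023]
ee_rot: [0.502, 0.502, 0.497, -0.499]
force: [0.8, -0.2, -0.7]
grip_width: 0.02
```

```bash
python3 - <<'E'
from h import *
im,d,s=snap('wrist','w9'); print(s['tcp_pos'].round(4),s['grip_width'],s['force'].round(2)); wmat('w9')
E
```

```text
[ 0.5958 -0.0033  0.1023] 0.02000382883216172 [ 0.8  -0.21 -0.68]
mat [580.9  -3.2] [113.8 148.5] 0.03 uv [275. 214.] [[524.0, 71.0], [524.0, -77.0], [638.0, -77.0], [638.0, 71.0]]
```

View pics/w9.png

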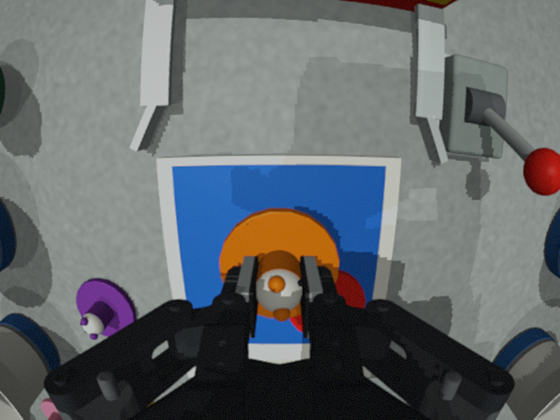

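Emit:
{"fn": "jog_arm", "kwargs": {
  "targets": [
    {"tx": 0,"ty": 0,"tz": -2.5,"wx": 0,"wy": 0,"wz": 0,"fingers": 255},
    {"tx": 0,"ty": 0,"tz": -4.5,"wx": 0,"wy": 0,"wz": 0,"fingers": 255},
    {"tx": 0,"ty": 0,"tz": -5.6,"wx": 0,"wy": 0,"wz": 0,"fingers": 255},
    {"tx": 0,"ty": 0,"tz": -6.2,"wx": 0,"wy": 0,"wz": 0,"fingers": 255},
    {"tx": 0,"ty": 0,"tz": -6.3,"wx": 0,"wy": 0,"wz": 0,"fingers": 255},
    {"tx": 0,"ty": 0,"tz": -6.3,"wx": 0,"wy": 0,"wz": 0,"fingers": 255},
    {"tx": 0,"ty": 0,"tz": -6.3,"wx": 0,"wy": 0,"wz": 0,"fingers": 255},
    {"tx": 0,"ty": 0,"tz": -6.3,"wx": 0,"wy": 0,"wz": 0,"fingers": 255}
  ]
}}

```text
time_s: 12.9
tcp_pos: [0.5967, -0.0033, 0.0403]
ee_rot: [0.503, 0.503, 0.497, -0.498]
force: [0.2, -0.1, -1.4]
grip_width: 0.0199
```

Emit:
{"fn": "jog_arm", "kwargs": {
  "targets": [
    {"tx": 0,"ty": 0,"tz": 0,"wx": 0,"wy": 0,"wz": 0,"fingers": 190},
    {"tx": 0,"ty": 0,"tz": 0,"wx": 0,"wy": 0,"wz": 0,"fingers": 165},
    {"tx": 0,"ty": 0,"tz": 0,"wx": 0,"wy": 0,"wz": 0,"fingers": 147},
    {"tx": 0,"ty": 0,"tz": 0,"wx": 0,"wy": 0,"wz": 0,"fingers": 147},
    {"tx": 0,"ty": 0,"tz": 1,"wx": 0,"wy": 0,"wz": 0,"fingers": 147},
    {"tx": 0,"ty": 0,"tz": 3,"wx": 0,"wy": 0,"wz": 0,"fingers": 147},
    {"tx": 0,"ty": 0,"tz": 8,"wx": 0,"wy": 0,"wz": 0,"fingers": 147},
    {"tx": 0,"ty": 0,"tz": 14,"wx": 0,"wy": 0,"wz": 0,"fingers": 147},
    {"tx": 0,"ty": 0,"tz": 19,"wx": 0,"wy": 0,"wz": 0,"fingers": 147},
    {"tx": 0,"ty": 0,"tz": 19,"wx": 0,"wy": 0,"wz": 0,"fingers": 147}
  ]
}}

```text
time_s: 14.15
tcp_pos: [0.5993, -0.0034, 0.2367]
ee_rot: [0.505, 0.505, 0.494, -0.496]
force: [0.7, 0.5, -0.8]
grip_width: 0.0365
```

```bash
python3 - <<'E'
from h import *
im,d,s=snap('wrist','w10'); print(s['tcp_pos'].round(4),s['grip_width'],s['force'].round(2)); wmat('w10'); wtoy('w10','red',zb=.016); wtoy('w10','orange',zb=.016)
E
```

```text
[ 0.5993 -0.0034  0.2367] 0.03647185061673721 [ 0.75  0.45 -0.78]
mat [563.3  -3.5] [147.6 147.4] 0.0 uv [272. 209.] [[490.0, 70.0], [490.0, -77.0], [637.0, -77.0], [637.0, 70.0]]
red uv [290.  28.] enc 0.7757 -0.0179 0.1145 fit [ 0.5395 -0.0066] 0.2576 depth med [ 0.763  -0.0144  0.0582]
red uv [437. 150.] enc 0.6471 -0.1855 0.0174 fit [ 0.6466 -0.1854] 0.0164 depth med [ 0.6531 -0.1394  0.1027]
red uv [308. 243.] enc 0.5319 -0.0396 0.0302 fit [ 0.532  -0.0396] 0.0297 depth med [ 0.5386 -0.0346  0.0148]
orange uv [279. 191.] enc 0.5966 -0.0035 0.03 fit [ 0.5967 -0.0037] 0.0296 depth med [ 0.5981 -0.0052  0.0147]
orange uv [279. 312.] enc 0.4407 -0.0032 0.0363 fit [ 0.4404 -0.0034] 0.0351 depth med [ 0.4609 -0.0034  0.0422]
```

View pics/w10.png

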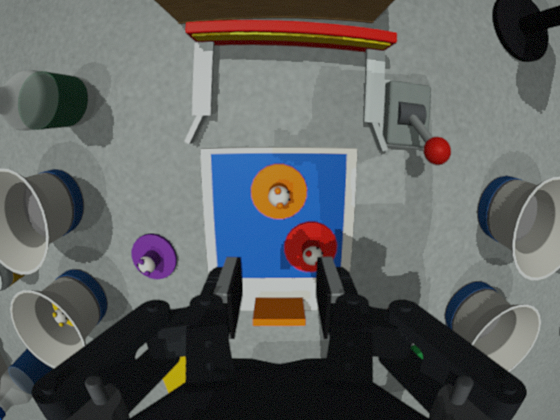

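Orange stands at mat offset (33, 0), red unchanged. I'll check tool tilt and the clearance around the yellow canister.

```bash
python3 - <<'E'
from h import *
Rm,t=tool();print(Rm.round(4))
Rd=np.array([[0,1,0],[0,0,-1],[-1,0,0]],float)
print('rotvec to nominal in 5deg units',(R.from_matrix(Rd@Rm.T).as_rotvec()/np.radians(5)).round(2))
f=np.load('pics/side0.npz');W=world('side',f['d'])
m=(W[...,2]>.11)&(W[...,2]<.2)&(W[...,0]>.2)&(W[...,0]<.8)&(W[...,1]>.1)&(W[...,1]<.5)
k,l,st,c=cv2.connectedComponentsWithStats(m.astype(np.uint8))
for i in range(1,k):
    if st[i,4]>20: p=W[l==i];print(c[i].round(),np.median(p,0).round(3),p.min(0).round(3),p.max(0).round(3))
E
```

```text
[[ 0.0159  0.9999 -0.0016]
 [-0.0013 -0.0016 -1.    ]
 [-0.9999  0.0159  0.0013]]
rotvec to nominal in 5deg units [0.02 0.18 0.02]
[194. 255.] [0.707 0.257 0.128] [0.683 0.224 0.11 ] [0.738 0.278 0.174]
[343. 343.] [0.301 0.436 0.127] [0.274 0.403 0.11 ] [0.329 0.456 0.175]
```

Emit:
{"fn": "jog_arm", "kwargs": {
  "targets": [
    {"tx": -3,"ty": 5.5,"tz": 1.3,"wx": 0,"wy": 0.18,"wz": 0,"fingers": 154},
    {"tx": -6,"ty": 11,"tz": 1.3,"wx": 0,"wy": 0.18,"wz": 0,"fingers": 154},
    {"tx": -9,"ty": 17,"tz": 1.3,"wx": 0,"wy": 0.18,"wz": 0,"fingers": 154},
    {"tx": -12,"ty": 23,"tz": 1.3,"wx": 0,"wy": 0.18,"wz": 0,"fingers": 154},
    {"tx": -15.3,"ty": 28.9,"tz": 1.3,"wx": 0,"wy": 0.18,"wz": 0,"fingers": 154},
    {"tx": -15.3,"ty": 28.9,"tz": 1.3,"wx": 0,"wy": 0.18,"wz": 0,"fingers": 154},
    {"tx": -15.3,"ty": 28.9,"tz": 1.3,"wx": 0,"wy": 0.18,"wz": 0,"fingers": 154},
    {"tx": -15.3,"ty": 28.9,"tz": 1.3,"wx": 0,"wy": 0.18,"wz": 0,"fingers": 154}
  ]
}}

```text
time_s: 15.2
tcp_pos: [0.4453, 0.2845, 0.2466]
ee_rot: [-0.5, -0.5, -0.499, 0.501]
force: [0.5, 0.1, -0.1]
grip_width: 0.034
```

```bash
python3 - <<'E'
from h import *
im,d,s=snap('wrist','w11'); print(s['tcp_pos'].round(4),s['ee_rot'].round(3),s['grip_width'],s['force'].round(2)); wtoy('w11','yellow');wrim('w11',(.447,.285))
E
```

```text
[0.4453 0.2845 0.2466] [-0.5   -0.5   -0.499  0.501] 0.03398341596440178 [ 0.47  0.06 -0.07]
yellow uv [278. 187.] enc 0.4455 0.2847 0.0307 fit [0.4454 0.2848] 0.0304 depth med [0.449  0.2847 0.0417]
yellow uv [387. 266.] enc 0.3506 0.1607 0.0534 fit [0.35   0.1682] 0.0511 depth med [0.3461 0.1508 0.0238]
yellow uv [ 30. 320.] enc 0.2432 0.6967 0.0694 fit [0.2421 0.6935] 0.0633 depth med [0.294  0.6072 0.1035]
rim [0.4445 0.2862] 0.0586 1953
```

View pics/w11.png

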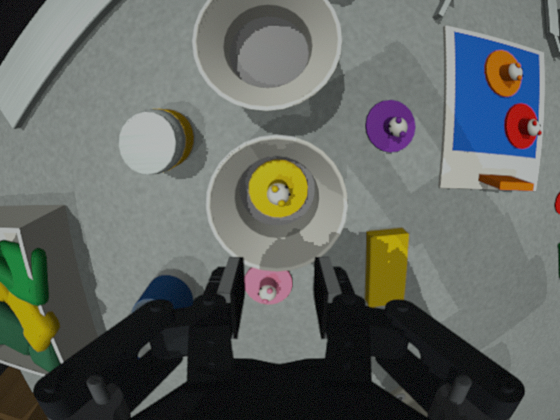

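The other canister (265,45) is empty, and yellow sits directly under the TCP. Descend and grasp.

Emit:
{"fn": "jog_arm", "kwargs": {
  "targets": [
    {"tx": 0,"ty": 0,"tz": -5,"wx": 0,"wy": 0,"wz": 0,"fingers": 154},
    {"tx": 0,"ty": 0,"tz": -9,"wx": 0,"wy": 0,"wz": 0,"fingers": 154},
    {"tx": 0,"ty": 0,"tz": -13,"wx": 0,"wy": 0,"wz": 0,"fingers": 154},
    {"tx": 0,"ty": 0,"tz": -15,"wx": 0,"wy": 0,"wz": 0,"fingers": 154},
    {"tx": 0,"ty": 0,"tz": -16,"wx": 0,"wy": 0,"wz": 0,"fingers": 154},
    {"tx": 0,"ty": 0,"tz": -17,"wx": 0,"wy": 0,"wz": 0,"fingers": 154},
    {"tx": 0,"ty": 0,"tz": -18.1,"wx": 0,"wy": 0,"wz": 0,"fingers": 154},
    {"tx": 0,"ty": 0,"tz": -18.1,"wx": 0,"wy": 0,"wz": 0,"fingers": 154},
    {"tx": 0,"ty": 0,"tz": -18.1,"wx": 0,"wy": 0,"wz": 0,"fingers": 154}
  ]
}}

```text
time_s: 16.38
tcp_pos: [0.4456, 0.2846, 0.066]
ee_rot: [-0.5, -0.5, -0.499, 0.501]
force: [-0.7, -1.0, 0.2]
grip_width: 0.0338
```

Emit:
{"fn": "jog_arm", "kwargs": {
  "targets": [
    {"tx": 0,"ty": 0,"tz": 0,"wx": 0,"wy": 0,"wz": 0,"fingers": 255},
    {"tx": 0,"ty": 0,"tz": 0,"wx": 0,"wy": 0,"wz": 0,"fingers": 255},
    {"tx": 0,"ty": 0,"tz": 0,"wx": 0,"wy": 0,"wz": 0,"fingers": 255},
    {"tx": 0,"ty": 0,"tz": 0,"wx": 0,"wy": 0,"wz": 0,"fingers": 255},
    {"tx": 0,"ty": 0,"tz": 1,"wx": 0,"wy": 0,"wz": 0,"fingers": 255},
    {"tx": 0,"ty": 0,"tz": 3,"wx": 0,"wy": 0,"wz": 0,"fingers": 255},
    {"tx": 0,"ty": 0,"tz": 6,"wx": 0,"wy": 0,"wz": 0,"fingers": 255},
    {"tx": 0,"ty": 0,"tz": 9,"wx": 0,"wy": 0,"wz": 0,"fingers": 255},
    {"tx": 0,"ty": 0,"tz": 13,"wx": 0,"wy": 0,"wz": 0,"fingers": 255},
    {"tx": 0,"ty": 0,"tz": 13,"wx": 0,"wy": 0,"wz": 0,"fingers": 255}
  ]
}}

```text
time_s: 17.62
tcp_pos: [0.4472, 0.2856, 0.1994]
ee_rot: [0.5, 0.502, 0.498, -0.499]
force: [0.5, -0.0, -0.7]
grip_width: 0.0203
```

```bash
python3 - <<'E'
from h import *
im,d,s=snap('wrist','w12'); print(s['tcp_pos'].round(4),s['grip_width'],s['force'].round(2)); wmat('w12')
E
```

```text
[0.4472 0.2856 0.1994] 0.020269881168424427 [ 0.48 -0.01 -0.66]
mat [562.9  -2.9] [147.5 148.1] 0.08 uv [509. 101.] [[489.0, 71.0], [489.0, -77.0], [637.0, -77.0], [637.0, 71.0]]
```

View pics/w12.png

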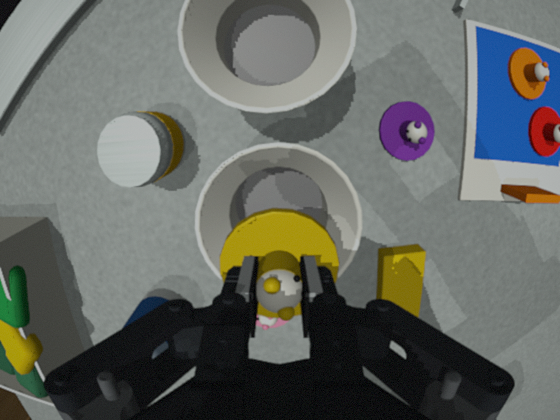

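Yellow is held. Carrying it to mat offset (-33, 36).

Emit:
{"fn": "jog_arm", "kwargs": {
  "targets": [
    {"tx": 1.6,"ty": -5,"tz": 0,"wx": 0,"wy": 0,"wz": 0,"fingers": 255},
    {"tx": 3.2,"ty": -10,"tz": 0,"wx": 0,"wy": 0,"wz": 0,"fingers": 255},
    {"tx": 5,"ty": -15,"tz": 0,"wx": 0,"wy": 0,"wz": 0,"fingers": 255},
    {"tx": 6.7,"ty": -20,"tz": 0,"wx": 0,"wy": 0,"wz": 0,"fingers": 255},
    {"tx": 8.35,"ty": -25.3,"tz": 0,"wx": 0,"wy": 0,"wz": 0,"fingers": 255},
    {"tx": 8.35,"ty": -25.3,"tz": 0,"wx": 0,"wy": 0,"wz": 0,"fingers": 255},
    {"tx": 8.35,"ty": -25.3,"tz": -5,"wx": 0,"wy": 0,"wz": 0,"fingers": 255},
    {"tx": 8.35,"ty": -25.3,"tz": -9.5,"wx": 0,"wy": 0,"wz": 0,"fingers": 255},
    {"tx": 8.35,"ty": -25.3,"tz": -9.5,"wx": 0,"wy": 0,"wz": 0,"fingers": 255},
    {"tx": 8.35,"ty": -25.3,"tz": -9.5,"wx": 0,"wy": 0,"wz": 0,"fingers": 255}
  ]
}}

```text
time_s: 18.92
tcp_pos: [0.53, 0.0325, 0.1034]
ee_rot: [0.5, 0.501, 0.499, -0.5]
force: [0.4, 0.0, -0.5]
grip_width: 0.02
```

```bash
python3 - <<'E'
from h import *
im,d,s=snap('wrist','w13'); print(s['tcp_pos'].round(4),s['grip_width'],s['force'].round(2)); wmat('w13'); wtoy('w13','red',zb=.016); wtoy('w13','orange',zb=.016)
E
```

```text
[0.53   0.0325 0.1034] 0.019970726600811336 [ 0.4   0.04 -0.46]
mat [563.6  -3.3] [148.1 147.9] 89.87 uv [321. 148.] [[490.0, -77.0], [637.0, -77.0], [638.0, 71.0], [490.0, 71.0]]
red uv [376. 220.] enc 0.5317 -0.0387 0.0306 fit [ 0.5317 -0.0389] 0.0301 depth med [ 0.5375 -0.0332  0.0148]
red uv [481. 319.] enc 0.4351 -0.156 0.0202 fit [ 0.4352 -0.1562] 0.0196 depth med [ 0.43   -0.1631  0.0043]
orange uv [332. 129.] enc 0.596 -0.0031 0.0301 fit [ 0.5961 -0.003 ] 0.0299 depth med [ 0.5973 -0.0006  0.0147]
orange uv [297. 338.] enc 0.4355 0.0156 0.021 fit [0.436  0.0161] 0.0192 depth med [0.461  0.0205 0.052 ]
```

View pics/w13.png

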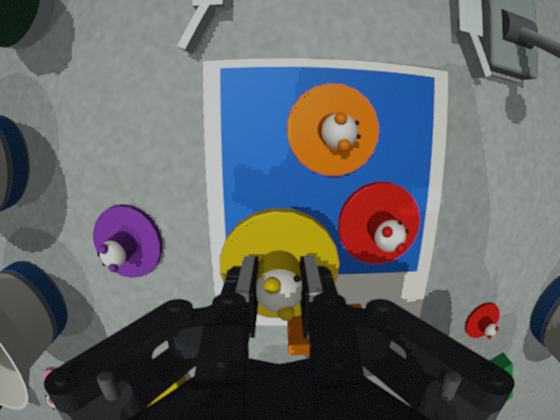

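Emit:
{"fn": "jog_arm", "kwargs": {
  "targets": [
    {"tx": 0,"ty": 0,"tz": -2.5,"wx": 0,"wy": 0,"wz": 0,"fingers": 255},
    {"tx": 0,"ty": 0,"tz": -4.5,"wx": 0,"wy": 0,"wz": 0,"fingers": 255},
    {"tx": 0,"ty": 0,"tz": -5.6,"wx": 0,"wy": 0,"wz": 0,"fingers": 255},
    {"tx": 0,"ty": 0,"tz": -6.2,"wx": 0,"wy": 0,"wz": 0,"fingers": 255},
    {"tx": 0,"ty": 0,"tz": -6.4,"wx": 0,"wy": 0,"wz": 0,"fingers": 255},
    {"tx": 0,"ty": 0,"tz": -6.4,"wx": 0,"wy": 0,"wz": 0,"fingers": 255},
    {"tx": 0,"ty": 0,"tz": -6.4,"wx": 0,"wy": 0,"wz": 0,"fingers": 255},
    {"tx": 0,"ty": 0,"tz": -6.4,"wx": 0,"wy": 0,"wz": 0,"fingers": 255}
  ]
}}

```text
time_s: 19.98
tcp_pos: [0.5309, 0.0324, 0.0403]
ee_rot: [0.501, 0.502, 0.498, -0.499]
force: [-0.2, -0.2, -0.8]
grip_width: 0.0198
```

Emit:
{"fn": "jog_arm", "kwargs": {
  "targets": [
    {"tx": 0,"ty": 0,"tz": 0,"wx": 0,"wy": 0,"wz": 0,"fingers": 190},
    {"tx": 0,"ty": 0,"tz": 0,"wx": 0,"wy": 0,"wz": 0,"fingers": 165},
    {"tx": 0,"ty": 0,"tz": 0,"wx": 0,"wy": 0,"wz": 0,"fingers": 147},
    {"tx": 0,"ty": 0,"tz": 0,"wx": 0,"wy": 0,"wz": 0,"fingers": 147},
    {"tx": 0,"ty": 0,"tz": 1,"wx": 0,"wy": 0,"wz": 0,"fingers": 147},
    {"tx": 0,"ty": 0,"tz": 3,"wx": 0,"wy": 0,"wz": 0,"fingers": 147},
    {"tx": 0,"ty": 0,"tz": 8,"wx": 0,"wy": 0,"wz": 0,"fingers": 147},
    {"tx": 0,"ty": 0,"tz": 14,"wx": 0,"wy": 0,"wz": 0,"fingers": 147},
    {"tx": 0,"ty": 0,"tz": 20,"wx": 0,"wy": 0,"wz": 0,"fingers": 147},
    {"tx": 4,"ty": -4,"tz": 22,"wx": 0,"wy": 0,"wz": 0,"fingers": 147},
    {"tx": 4,"ty": -4,"tz": 22,"wx": 0,"wy": 0,"wz": 0,"fingers": 147}
  ]
}}

```text
time_s: 21.35
tcp_pos: [0.5739, -0.0094, 0.2636]
ee_rot: [0.502, 0.504, 0.496, -0.498]
force: [-0.2, 1.1, 0.2]
grip_width: 0.0364
```

```bash
python3 - <<'E'
from h import *
im,d,s=snap('wrist','w14'); print(s['tcp_pos'].round(4),s['ee_rot'].round(3),s['grip_width'],s['force'].round(2)); wmat('w14'); [wtoy('w14',c,zb=.016) for c in COL]
_,_,Rm,t=load('w14'); D=wworld(d,Rm,t); H,S,V=masks(im)
m=COL['red'](H,S,V)&(D[...,2]>.048)&(D[...,0]>.72)&(D[...,0]<.80); p=D[m][:,:2]
print('wall z',np.median(D[m][:,2]))
c=p.mean(0); v=np.linalg.svd(p-c,full_matrices=False)[2][0]; v*=np.sign(v[1]); a=(p-c)@v; n=np.array([v[1],-v[0]]); b=(p-c)@n
print('wall c',c.round(4),'mid',(c+v*(a.min()+a.max())/2).round(4),'len',np.ptp(a).round(4),'yaw deg',np.degrees(np.arctan2(n[1],n[0])).round(2),'thick',np.percentile(b,[1,99]).round(4))
E
```

```text
[ 0.5739 -0.0094  0.2636] [ 0.502  0.504  0.496 -0.498] 0.03637059206265274 [-0.23  1.09  0.24]
mat [563.4  -3.4] [147.4 147.2] 89.81 uv [274. 178.] [[490.0, -77.0], [637.0, -77.0], [637.0, 70.0], [490.0, 71.0]]
red uv [283.  11.] enc 0.7781 -0.0168 0.1133 fit [ 0.6054 -0.0077] 0.2017 depth med [ 0.7629 -0.0148  0.0583]
red uv [421. 119.] enc 0.6544 -0.1802 0.0164 fit [ 0.6538 -0.18  ] 0.0156 depth med [ 0.6523 -0.1399  0.1028]
red uv [304. 216.] enc 0.5314 -0.0396 0.0299 fit [ 0.5315 -0.0398] 0.0296 depth med [ 0.5363 -0.0381  0.0148]
red uv [391. 286.] enc 0.4312 -0.1627 0.0204 fit [ 0.4315 -0.1634] 0.0196 depth med [ 0.4287 -0.1645  0.0044]
orange uv [277. 166.] enc 0.5961 -0.0038 0.0299 fit [ 0.5962 -0.0038] 0.0296 depth med [ 0.5924 -0.01    0.0147]
orange uv [274. 281.] enc 0.4429 -0.0021 0.0349 fit [ 0.4415 -0.003 ] 0.0336 depth med [ 0.4611 -0.0036  0.0451]
yellow uv [286.  18.] enc 0.7694 -0.0175 0.106 fit [-0.1271  0.0166] 0.9016 depth med [ 0.7563 -0.0169  0.0534]
yellow uv [262. 151.] enc 0.6057 0.0088 0.0232 fit [0.6008 0.0033] 0.0217 depth med [0.6121 0.0093 0.0147]
yellow uv [245. 217.] enc 0.5311 0.0319 0.0302 fit [0.5309 0.0317] 0.0299 depth med [0.5359 0.0297 0.0148]
wall z 0.05825791739320624
wall c [ 0.7629 -0.0154] mid [ 0.7629 -0.0161] len 0.201 yaw deg -2.28 thick [-0.0054  0.0059]
```

View pics/w14.png

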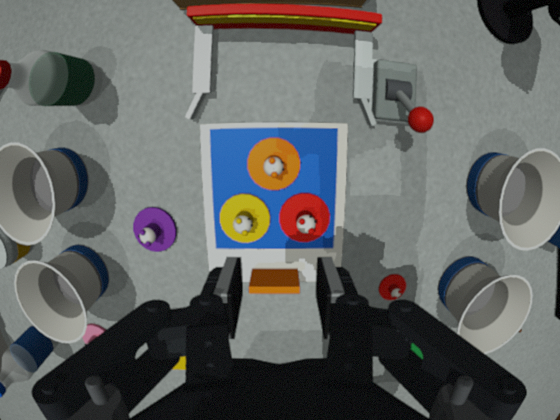

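All three figures are on the mat: orange (277,166), yellow (245,217) and red (304,216). They sit at offsets (33,0), (-32,35) and (-32,-36) mm. Next, the grip, the rails and the lever tip.

```bash
python3 - <<'E'
from h import *
im,d,Rm,t=load('w14'); D=wworld(d,Rm,t); H,S,V=masks(im)
m=(COL['orange'](H,S,V)|COL['yellow'](H,S,V))&(D[...,0]<.49)&(abs(D[...,1])<.06)
q=D[m]; print('grip z range',q[:,2].min().round(4),q[:,2].max().round(4))
top=q[q[:,2]>q[:,2].max()-.006]; print('top',len(top),top.mean(0).round(4),top.min(0).round(4),top.max(0).round(4))
# rails: z .015-.025
yaw=np.radians(-2.28); ex=np.array([np.cos(yaw),np.sin(yaw)]); ey=np.array([-ex[1],ex[0]]); o=np.array([.6555,-.0118])
X=(D[...,:2]-o)@ex; Y=(D[...,:2]-o)@ey
for sg in (1,-1):
    r=(D[...,2]>.012)&(D[...,2]<.028)&(X>.03)&(X<.095)&(Y*sg>.06)&(Y*sg<.13)
    print('rail',sg,r.sum(),np.percentile(Y[r],[1,5,50,95,99]).round(4),np.median(D[r][:,2]).round(4), 'slope deg',np.degrees(np.polyfit(X[r],Y[r],1)[0]).round(2))
    f=(D[...,2]>.012)&(D[...,2]<.028)&(X>-.03)&(X<.03)&(Y*sg>.06)&(Y*sg<.13)
    print(' flare x min',X[f].min().round(4),'y at tip',np.median(Y[f&(X<X[f].min()+.006)]).round(4))
b=COL['red'](H,S,V)&(D[...,2]>.09); print('ball',D[b].mean(0).round(4),D[b].max(0).round(4))
w=COL['red'](H,S,V)&(D[...,2]>.045)&(D[...,0]>.7); print('wall X',np.percentile(X[w],[1,50,99]).round(4),'Y',np.percentile(Y[w],[0,100]).round(4))
w=COL['yellow'](H,S,V)&(D[...,2]>.03)&(D[...,0]>.7); print('yel X',np.percentile(X[w],[1,50,99]).round(4),'z',np.percentile(D[w][:,2],[1,50,99]).round(4))
E
```

```text
grip z range 0.0121 0.0589
top 393 [ 0.4578 -0.0031  0.0564] [ 0.452  -0.0315  0.0529] [0.462  0.0256 0.0589]
rail 1 987 [0.0806 0.0813 0.0905 0.1    0.101 ] 0.0184 slope deg 0.17
 flare x min -0.0079 y at tip 0.1043
rail -1 1554 [-0.1292 -0.1252 -0.0974 -0.0823 -0.0815] 0.019 slope deg 9.97
 flare x min -0.0086 y at tip -0.1047
ball [ 0.6539 -0.1235  0.1154] [0.7186 0.2358 0.3866]
wall X [0.1019 0.1073 0.1134] Y [-0.1005  0.2499]
yel X [0.0996 0.1009 0.1026] z [0.0482 0.0534 0.0569]
```

```bash
python3 - <<'E'
from h import *
print(readout.sense()['qpos'].round(3)); Rm,t=tool();print(Rm.round(4),t)
E
```

```text
[-0.017  0.256  1.743  0.     1.135  1.557]
[[ 7.6e-03  1.0e+00 -4.1e-03]
 [ 1.0e-04 -4.1e-03 -1.0e+00]
 [-1.0e+00  7.6e-03 -1.0e-04]] [ 0.57174495 -0.00841241  0.26164462]
```

Emit:
{"fn": "jog_arm", "kwargs": {
  "targets": [
    {"tx": -2,"ty": 0,"tz": -1,"wx": 0,"wy": 0,"wz": 2,"fingers": 184},
    {"tx": -4,"ty": 0,"tz": -2,"wx": 0,"wy": 0,"wz": 4,"fingers": 184},
    {"tx": -6,"ty": 0.2,"tz": -3,"wx": 0,"wy": 0,"wz": 6,"fingers": 184},
    {"tx": -8,"ty": 0.2,"tz": -4,"wx": 0,"wy": 0,"wz": 8,"fingers": 184},
    {"tx": -10,"ty": 0.5,"tz": -5,"wx": 0,"wy": 0,"wz": 10,"fingers": 184},
    {"tx": -11.5,"ty": 0.5,"tz": -6,"wx": 0,"wy": 0,"wz": 12,"fingers": 184},
    {"tx": -11.5,"ty": 0.5,"tz": -6,"wx": 0,"wy": 0,"wz": 14,"fingers": 184},
    {"tx": -11.5,"ty": 0.5,"tz": -6,"wx": 0,"wy": 0,"wz": 16,"fingers": 184},
    {"tx": -11.5,"ty": 0.5,"tz": -6,"wx": 0,"wy": 0,"wz": 18,"fingers": 184},
    {"tx": -11.5,"ty": 0.5,"tz": -6,"wx": 0,"wy": 0,"wz": 18,"fingers": 184},
    {"tx": -11.5,"ty": 0.5,"tz": -6,"wx": 0,"wy": 0,"wz": 18,"fingers": 184}
  ]
}}

```text
time_s: 22.78
tcp_pos: [0.456, -0.0032, 0.2013]
ee_rot: [0.707, 0.005, 0.707, 0.0]
force: [-0.6, -0.1, 0.8]
grip_width: 0.024
```

```bash
python3 - <<'E'
from h import *
im,d,s=snap('wrist','w15'); _,_,Rm,t=load('w15'); print(Rm.round(4),t.round(4),s['grip_width'],s['force'].round(2)); wmat('w15')
D=wworld(d,Rm,t);H,S,V=masks(im)
m=(COL['orange'](H,S,V)|COL['yellow'](H,S,V))&(D[...,0]<.48)&(abs(D[...,1])<.06)&(D[...,0]>.42)
q=D[m];top=q[q[:,2]>q[:,2].max()-.006]; print('top',len(top),top.mean(0).round(4),top.min(0).round(4),top.max(0).round(4))
Rd=np.array([[0,0,1],[0,1,0],[-1,0,0]],float)
print((R.from_matrix(Rd@Rm.T).as_rotvec()/np.radians(5)).round(2))
E
```

```text
[[-0.0011  0.0077  1.    ]
 [ 0.0077  0.9999 -0.0077]
 [-1.      0.0077 -0.0012]] [ 0.456  -0.0032  0.2013] 0.023995809858489706 [-0.59 -0.14  0.8 ]
mat [562.6  -3.3] [147.5 147.3] 89.94 uv [383. 186.] [[489.0, -77.0], [636.0, -77.0], [636.0, 70.0], [489.0, 71.0]]
top 661 [ 0.456  -0.0015  0.0566] [ 0.4518 -0.0317  0.0545] [0.4599 0.0269 0.0586]
[-0.09 -0.01  0.09]
```

View pics/w15.png

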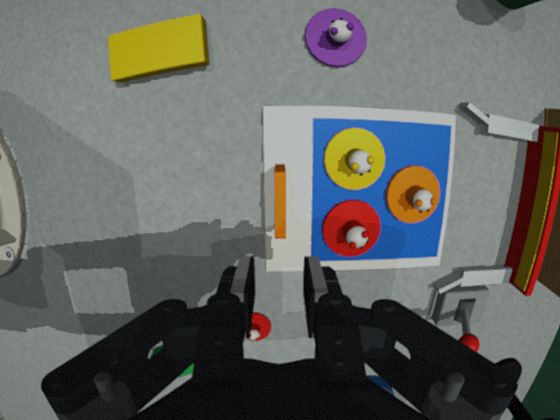

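The grip plate lies directly below, in the jaw gap (280,200). Descend and close.

Emit:
{"fn": "jog_arm", "kwargs": {
  "targets": [
    {"tx": 0,"ty": 0,"tz": -5,"wx": -0.09,"wy": 0,"wz": 0.09,"fingers": 184},
    {"tx": 0,"ty": 0,"tz": -9,"wx": -0.09,"wy": 0,"wz": 0.09,"fingers": 184},
    {"tx": 0,"ty": 0,"tz": -12,"wx": -0.09,"wy": 0,"wz": 0.09,"fingers": 184},
    {"tx": 0,"ty": 0,"tz": -14,"wx": -0.09,"wy": 0,"wz": 0.09,"fingers": 184},
    {"tx": 0,"ty": 0,"tz": -15.5,"wx": -0.09,"wy": 0,"wz": 0.09,"fingers": 184},
    {"tx": 0,"ty": 0,"tz": -16.1,"wx": -0.09,"wy": 0,"wz": 0.09,"fingers": 184},
    {"tx": 0,"ty": 0,"tz": -16.1,"wx": -0.09,"wy": 0,"wz": 0.09,"fingers": 184},
    {"tx": 0,"ty": 0,"tz": -16.1,"wx": -0.09,"wy": 0,"wz": 0.09,"fingers": 200},
    {"tx": 0,"ty": 0,"tz": -16.1,"wx": -0.09,"wy": 0,"wz": 0.09,"fingers": 212},
    {"tx": 0,"ty": 0,"tz": -16.1,"wx": -0.09,"wy": 0,"wz": 0.09,"fingers": 220},
    {"tx": 0,"ty": 0,"tz": -16.1,"wx": -0.09,"wy": 0,"wz": 0.09,"fingers": 224},
    {"tx": 0,"ty": 0,"tz": -16.1,"wx": -0.09,"wy": 0,"wz": 0.09,"fingers": 228},
    {"tx": 0,"ty": 0,"tz": -16.1,"wx": -0.09,"wy": 0,"wz": 0.09,"fingers": 228}
  ]
}}

```text
time_s: 24.45
tcp_pos: [0.4568, -0.0032, 0.0407]
ee_rot: [0.707, -0.0, 0.707, 0.0]
force: [0.9, -0.4, 5.1]
grip_width: 0.0097
```

```bash
python3 - <<'E'
from h import *
im,d,s=snap('wrist','w16'); _,_,Rm,t=load('w16'); print(Rm.round(4),t.round(4),s['grip_width'],s['force'].round(2)); wmat('w16')
E
```

```text
[[ 2.e-04 -7.e-04  1.e+00]
 [-2.e-04  1.e+00  8.e-04]
 [-1.e+00 -2.e-04  2.e-04]] [ 0.4568 -0.0032  0.0407] 0.009743834882263084 [ 0.88 -0.37  5.14]
mat [562.4  -3. ] [147.8 148. ] 89.87 uv [447. 216.] [[488.0, -77.0], [636.0, -77.0], [637.0, 71.0], [489.0, 71.0]]
```

View pics/w16.png

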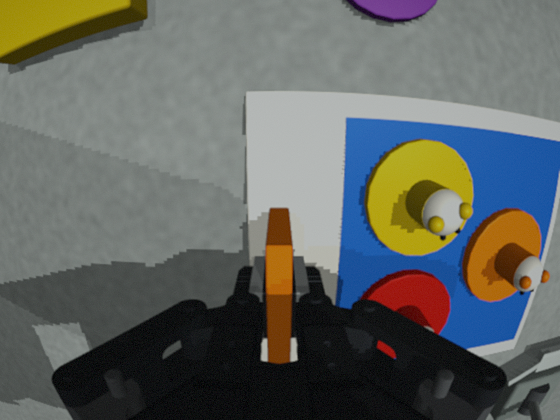

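The plate is gripped lightly (9.7 mm). Aligning the board to the stand's axis (-2.28°) while easing forward.

Emit:
{"fn": "jog_arm", "kwargs": {
  "targets": [
    {"tx": 0.15,"ty": -0.02,"tz": 0,"wx": 0,"wy": 0,"wz": -0.05,"fingers": 228},
    {"tx": 0.3,"ty": -0.04,"tz": 0,"wx": 0,"wy": 0,"wz": -0.11,"fingers": 228},
    {"tx": 0.5,"ty": -0.06,"tz": 0,"wx": 0,"wy": 0,"wz": -0.17,"fingers": 228},
    {"tx": 0.7,"ty": -0.08,"tz": 0,"wx": 0,"wy": 0,"wz": -0.24,"fingers": 228},
    {"tx": 0.9,"ty": -0.1,"tz": 0,"wx": 0,"wy": 0,"wz": -0.31,"fingers": 228},
    {"tx": 1.1,"ty": -0.12,"tz": 0,"wx": 0,"wy": 0,"wz": -0.38,"fingers": 228},
    {"tx": 1.3,"ty": -0.12,"tz": 0,"wx": 0,"wy": 0,"wz": -0.45,"fingers": 228},
    {"tx": 1.3,"ty": -0.12,"tz": 0,"wx": 0,"wy": 0,"wz": -0.45,"fingers": 228},
    {"tx": 1.3,"ty": -0.12,"tz": 0,"wx": 0,"wy": 0,"wz": -0.45,"fingers": 228}
  ]
}}

```text
time_s: 25.62
tcp_pos: [0.4645, -0.004, 0.0406]
ee_rot: [0.704, 0.013, 0.71, -0.013]
force: [-18.4, 5.8, 26.0]
grip_width: 0.0097
```

```bash
cat >> h.py <<'E'
O=np.array([.6555,-.0118]);YAW=np.radians(-2.28);EX=np.array([np.cos(YAW),np.sin(YAW)]);EY=np.array([-EX[1],EX[0]])
def st(p): p=np.asarray(p)[:2]-O; return np.array([p@EX,p@EY])
E
python3 - <<'E'
from h import *
im,d,s=snap('wrist','w17'); _,_,Rm,t=load('w17'); print(np.degrees(np.arctan2(-Rm[0,1],Rm[1,1])).round(2),t.round(4),st(t).round(4),s['grip_width'],s['force'].round(2)); wmat('w17')
im,d,s=snap('scene','c17'); cv2.imwrite('pics/c17c.png',cv2.resize(im[180:320,220:400],None,fx=4,fy=4)[:,:,::-1])
E
```

```text
-2.14 [ 0.4645 -0.004   0.0406] [-0.1911  0.0002] 0.009666762625176397 [-18.4    5.79  25.96]
mat [570.2  -5.2] [148.2 148. ] 89.0 uv [449. 214.] [[495.0, -78.0], [643.0, -81.0], [645.0, 68.0], [497.0, 70.0]]
```

View pics/c17c.png

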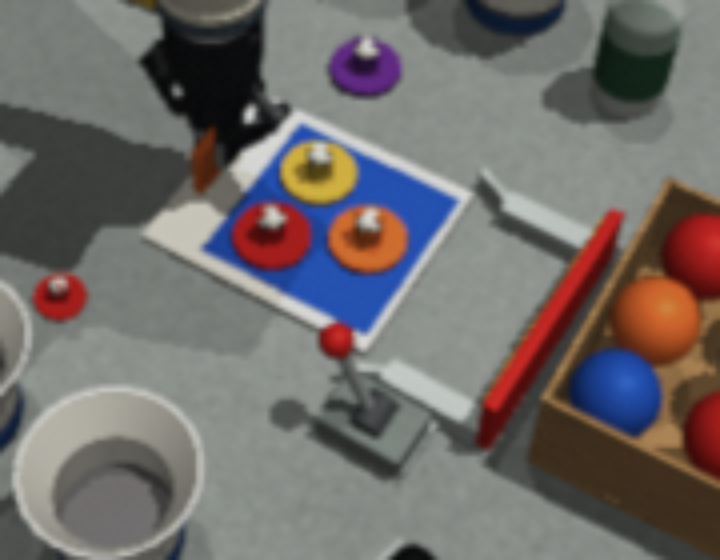

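The hold presses the board down by 26 N and makes it drag, as the task warned. I'll loosen to a straddle and just push.

Emit:
{"fn": "jog_arm", "kwargs": {
  "targets": [
    {"tx": 0,"ty": 0,"tz": 0.2,"wx": 0,"wy": 0,"wz": 0,"fingers": 217},
    {"tx": 0,"ty": 0,"tz": 0.4,"wx": 0,"wy": 0,"wz": 0,"fingers": 217},
    {"tx": 0,"ty": 0,"tz": 0.4,"wx": 0,"wy": 0,"wz": 0,"fingers": 217},
    {"tx": 0,"ty": 0,"tz": 0.4,"wx": 0,"wy": 0,"wz": 0,"fingers": 217}
  ]
}}

```text
time_s: 26.22
tcp_pos: [0.4647, -0.004, 0.0445]
ee_rot: [0.704, 0.013, 0.71, -0.013]
force: [0.6, -0.6, -0.2]
grip_width: 0.0128
```

```bash
python3 - <<'E'
from h import *
im,d,s=snap('wrist','w18'); _,_,Rm,t=load('w18'); print(np.degrees(np.arctan2(-Rm[0,1],Rm[1,1])).round(2),t.round(4),st(t).round(4),s['grip_width'],s['force'].round(2)); wmat('w18')
E
```

```text
-2.15 [ 0.4647 -0.004   0.0445] [-0.191   0.0002] 0.012788256112900475 [ 0.55 -0.57 -0.24]
mat [570.   -5.2] [148.1 148.2] 88.99 uv [446. 212.] [[495.0, -78.0], [643.0, -81.0], [645.0, 68.0], [497.0, 70.0]]
```

View pics/w18.png

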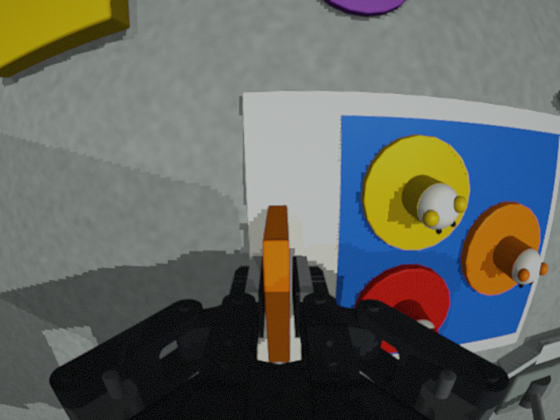

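Emit:
{"fn": "jog_arm", "kwargs": {
  "targets": [
    {"tx": 0.25,"ty": -0.01,"tz": 0,"wx": 0,"wy": 0,"wz": -0.03,"fingers": 217},
    {"tx": 0.5,"ty": -0.02,"tz": 0,"wx": 0,"wy": 0,"wz": -0.03,"fingers": 217},
    {"tx": 0.8,"ty": -0.03,"tz": 0,"wx": 0,"wy": 0,"wz": -0.03,"fingers": 217},
    {"tx": 1.1,"ty": -0.04,"tz": 0,"wx": 0,"wy": 0,"wz": -0.03,"fingers": 217},
    {"tx": 1.4,"ty": -0.06,"tz": 0,"wx": 0,"wy": 0,"wz": -0.03,"fingers": 217},
    {"tx": 1.7,"ty": -0.07,"tz": 0,"wx": 0,"wy": 0,"wz": -0.03,"fingers": 217},
    {"tx": 2.0,"ty": -0.08,"tz": 0,"wx": 0,"wy": 0,"wz": -0.03,"fingers": 217},
    {"tx": 2.3,"ty": -0.09,"tz": 0,"wx": 0,"wy": 0,"wz": -0.03,"fingers": 217},
    {"tx": 2.6,"ty": -0.1,"tz": 0,"wx": 0,"wy": 0,"wz": -0.03,"fingers": 217},
    {"tx": 2.8,"ty": -0.11,"tz": 0,"wx": 0,"wy": 0,"wz": -0.03,"fingers": 217},
    {"tx": 3.0,"ty": -0.12,"tz": 0,"wx": 0,"wy": 0,"wz": -0.03,"fingers": 217},
    {"tx": 3.0,"ty": -0.12,"tz": 0,"wx": 0,"wy": 0,"wz": -0.03,"fingers": 217}
  ]
}}

```text
time_s: 27.78
tcp_pos: [0.4926, -0.0051, 0.044]
ee_rot: [0.702, 0.014, 0.712, -0.014]
force: [-6.9, 0.0, 4.9]
grip_width: 0.0131
```

```bash
cat >> h.py <<'E'
def wmats(n,z=.008):
    "mat pose in the stand frame"
    im,d,Rm,t=load(n); H,S,V=masks(im); m=((H>105)&(H<125)&(S>150)&(V>90)).astype(np.uint8)
    k,l,s_,c=cv2.connectedComponentsWithStats(m); P=wworld(d,Rm,t,z)[...,:2]
    i=1+np.argmax(s_[1:,4]); ct=max(cv2.findContours((l==i).astype(np.uint8),0,1)[0],key=len).reshape(-1,2)
    p=(P[ct[:,1],ct[:,0]]-O)@np.c_[EX,EY]; b=cv2.minAreaRect((p*1e3).astype(np.float32)); print('mat in stand mm',np.round(b[0],1),'board x',round(b[0][0]-21,1),np.round(b[1],1),'ang',round((b[2]+45)%90-45,2),[q for q in cv2.boxPoints(b).round(0).tolist()])
E
python3 - <<'E'
from h import *
wmats('w18')
im,d,s=snap('wrist','w19'); _,_,Rm,t=load('w19'); print(np.degrees(np.arctan2(-Rm[0,1],Rm[1,1])).round(2),t.round(4),st(t).round(4),s['grip_width'],s['force'].round(2)); wmats('w19')
E
```

```text
mat in stand mm [-85.7   3.2] board x -106.7 [148.2 148.1] ang 1.27 [[-161.0, 76.0], [-158.0, -72.0], [-10.0, -69.0], [-13.0, 79.0]]
-2.3 [ 0.4926 -0.0051  0.044 ] [-0.1631  0.0002] 0.013062193083057916 [-6.88  0.04  4.86]
mat in stand mm [-58.6   2. ] board x -79.6 [148.1 147.7] ang 0.63 [[-133.0, 75.0], [-132.0, -73.0], [16.0, -71.0], [15.0, 77.0]]
```

View pics/w19.png

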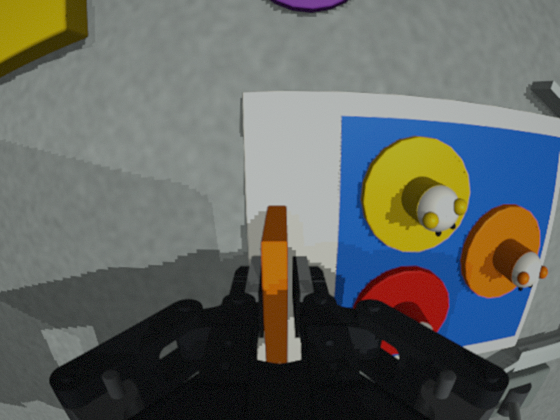

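The board's front edge is at the mouth, y offset 2 mm, turned 0.6° from the slot. Pushing on.

Emit:
{"fn": "jog_arm", "kwargs": {
  "targets": [
    {"tx": 0.3,"ty": -0.01,"tz": 0,"wx": 0,"wy": 0,"wz": 0,"fingers": 217},
    {"tx": 0.6,"ty": -0.02,"tz": 0,"wx": 0,"wy": 0,"wz": 0,"fingers": 217},
    {"tx": 0.9,"ty": -0.04,"tz": 0,"wx": 0,"wy": 0,"wz": 0,"fingers": 217},
    {"tx": 1.2,"ty": -0.05,"tz": 0,"wx": 0,"wy": 0,"wz": 0,"fingers": 217},
    {"tx": 1.5,"ty": -0.06,"tz": 0,"wx": 0,"wy": 0,"wz": 0,"fingers": 217},
    {"tx": 1.8,"ty": -0.07,"tz": 0,"wx": 0,"wy": 0,"wz": 0,"fingers": 217},
    {"tx": 2.1,"ty": -0.08,"tz": 0,"wx": 0,"wy": 0,"wz": 0,"fingers": 217},
    {"tx": 2.4,"ty": -0.1,"tz": 0,"wx": 0,"wy": 0,"wz": 0,"fingers": 217},
    {"tx": 2.7,"ty": -0.11,"tz": 0,"wx": 0,"wy": 0,"wz": 0,"fingers": 217},
    {"tx": 3.0,"ty": -0.12,"tz": 0,"wx": 0,"wy": 0,"wz": 0,"fingers": 217}
  ]
}}

```text
time_s: 29.08
tcp_pos: [0.5203, -0.0063, 0.0434]
ee_rot: [0.7, 0.014, 0.714, -0.014]
force: [-6.6, 0.2, 3.8]
grip_width: 0.013
```

```bash
python3 - <<'E'
from h import *
im,d,s=snap('wrist','w20'); _,_,Rm,t=load('w20'); print(np.degrees(np.arctan2(-Rm[0,1],Rm[1,1])).round(2),t.round(4),st(t).round(4),s['grip_width'],s['force'].round(2)); wmats('w20')
E
```

```text
-2.31 [ 0.5203 -0.0063  0.0434] [-1.353e-01  1.000e-04] 0.01297440901207371 [-6.62  0.22  3.76]
mat in stand mm [-30.8   0.5] board x -51.8 [148.1 148.6] ang 0.02 [[-105.0, 75.0], [-105.0, -74.0], [43.0, -74.0], [43.0, 75.0]]
```

View pics/w20.png

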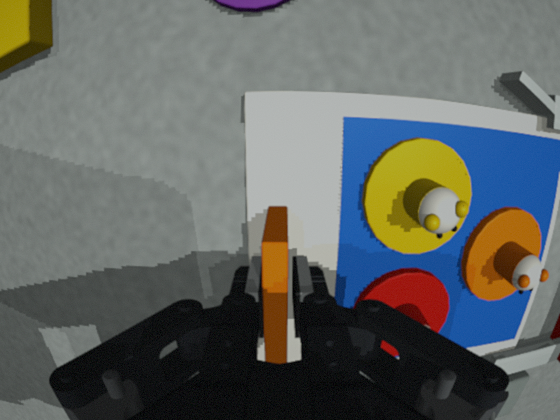

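The board is in the slot and aligned, with 51 mm to go and 6.6 N push force.

Emit:
{"fn": "jog_arm", "kwargs": {
  "targets": [
    {"tx": 0.3,"ty": -0.01,"tz": 0,"wx": 0,"wy": 0,"wz": 0,"fingers": 217},
    {"tx": 0.6,"ty": -0.02,"tz": 0,"wx": 0,"wy": 0,"wz": 0,"fingers": 217},
    {"tx": 0.9,"ty": -0.04,"tz": 0,"wx": 0,"wy": 0,"wz": 0,"fingers": 217},
    {"tx": 1.2,"ty": -0.05,"tz": 0,"wx": 0,"wy": 0,"wz": 0,"fingers": 217},
    {"tx": 1.5,"ty": -0.06,"tz": 0,"wx": 0,"wy": 0,"wz": 0,"fingers": 217},
    {"tx": 1.8,"ty": -0.07,"tz": 0,"wx": 0,"wy": 0,"wz": 0,"fingers": 217},
    {"tx": 2.1,"ty": -0.08,"tz": 0,"wx": 0,"wy": 0,"wz": 0,"fingers": 217},
    {"tx": 2.4,"ty": -0.1,"tz": 0,"wx": 0,"wy": 0,"wz": 0,"fingers": 217},
    {"tx": 2.7,"ty": -0.11,"tz": 0,"wx": 0,"wy": 0,"wz": 0,"fingers": 217},
    {"tx": 3.0,"ty": -0.12,"tz": 0,"wx": 0,"wy": 0,"wz": 0,"fingers": 217},
    {"tx": 3.3,"ty": -0.13,"tz": 0,"wx": 0,"wy": 0,"wz": 0,"fingers": 217},
    {"tx": 3.6,"ty": -0.14,"tz": 0,"wx": 0,"wy": 0,"wz": 0,"fingers": 217},
    {"tx": 3.9,"ty": -0.16,"tz": 0,"wx": 0,"wy": 0,"wz": 0,"fingers": 217},
    {"tx": 4.2,"ty": -0.17,"tz": 0,"wx": 0,"wy": 0,"wz": 0,"fingers": 217},
    {"tx": 4.4,"ty": -0.18,"tz": 0,"wx": 0,"wy": 0,"wz": 0,"fingers": 217},
    {"tx": 4.6,"ty": -0.18,"tz": 0,"wx": 0,"wy": 0,"wz": 0,"fingers": 217}
  ]
}}

```text
time_s: 31.12
tcp_pos: [0.5648, -0.0081, 0.0429]
ee_rot: [0.699, 0.014, 0.715, -0.014]
force: [-7.9, 0.6, 5.1]
grip_width: 0.0128
```

Emit:
{"fn": "jog_arm", "kwargs": {
  "targets": [
    {"tx": 0.2,"ty": -0.01,"tz": 0,"wx": 0,"wy": 0,"wz": 0,"fingers": 217},
    {"tx": 0.3,"ty": -0.01,"tz": 0,"wx": 0,"wy": 0,"wz": 0,"fingers": 217},
    {"tx": 0.4,"ty": -0.02,"tz": 0,"wx": 0,"wy": 0,"wz": 0,"fingers": 217},
    {"tx": 0.5,"ty": -0.02,"tz": 0,"wx": 0,"wy": 0,"wz": 0,"fingers": 217}
  ]
}}

```text
time_s: 31.62
tcp_pos: [0.5674, -0.0082, 0.0425]
ee_rot: [0.697, 0.014, 0.717, -0.014]
force: [-8.2, -0.1, 6.7]
grip_width: 0.0127
```

```bash
python3 - <<'E'
from h import *
im,d,s=snap('wrist','w21'); _,_,Rm,t=load('w21'); print(np.degrees(np.arctan2(-Rm[0,1],Rm[1,1])).round(2),t.round(4),st(t).round(4),s['grip_width'],s['force'].round(2)); wmats('w21')
E
```

```text
-2.32 [ 0.5674 -0.0082  0.0425] [-0.0882  0.0001] 0.012686093288092391 [-8.21 -0.06  6.66]
mat in stand mm [16.4  0.5] board x -4.6 [147.8 148.1] ang -0.13 [[-58.0, -73.0], [90.0, -74.0], [91.0, 74.0], [-58.0, 75.0]]
```

View pics/w21.png

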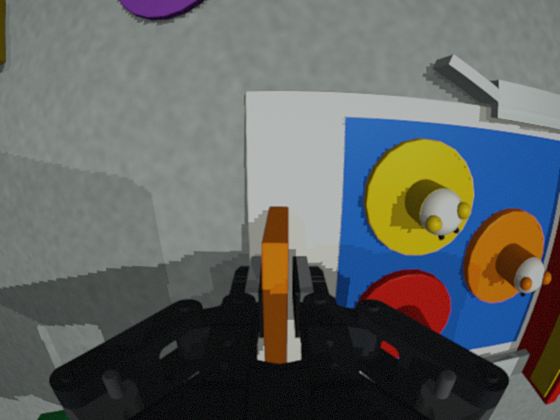

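Emit:
{"fn": "jog_arm", "kwargs": {
  "targets": [
    {"tx": 0.3,"ty": -0.01,"tz": 0,"wx": 0,"wy": -0.15,"wz": 0,"fingers": 217},
    {"tx": 0.4,"ty": -0.02,"tz": 0,"wx": 0,"wy": -0.3,"wz": 0,"fingers": 217},
    {"tx": 0.5,"ty": -0.02,"tz": 0,"wx": 0,"wy": -0.3,"wz": 0,"fingers": 217},
    {"tx": 0.6,"ty": -0.02,"tz": 0,"wx": 0,"wy": -0.3,"wz": 0,"fingers": 217},
    {"tx": 0.7,"ty": -0.03,"tz": 0,"wx": 0,"wy": -0.3,"wz": 0,"fingers": 217}
  ]
}}

```text
time_s: 32.3
tcp_pos: [0.5716, -0.0084, 0.0419]
ee_rot: [0.704, 0.015, 0.71, -0.014]
force: [-12.7, 1.8, 10.3]
grip_width: 0.0125
```

```bash
python3 - <<'E'
from h import *
im,d,s=snap('wrist','w22'); _,_,Rm,t=load('w22'); print(t.round(4),st(t).round(4),s['grip_width'],s['force'].round(2),s['ee_rot'].round(3)); wmats('w22')
E
```

```text
[ 0.5716 -0.0084  0.0419] [-0.084  0.   ] 0.012522512650522576 [-12.72   1.75  10.26] [ 0.704  0.015  0.71  -0.014]
mat in stand mm [20.3  0.3] board x -0.7 [148.  148.2] ang -0.18 [[-54.0, -73.0], [94.0, -74.0], [95.0, 74.0], [-54.0, 75.0]]
```

Emit:
{"fn": "jog_arm", "kwargs": {
  "targets": [
    {"tx": 0.3,"ty": -0.01,"tz": 0.1,"wx": 0,"wy": 0,"wz": 0,"fingers": 217},
    {"tx": 0.5,"ty": -0.02,"tz": 0.1,"wx": 0,"wy": 0,"wz": 0,"fingers": 217},
    {"tx": 0.7,"ty": -0.02,"tz": 0.1,"wx": 0,"wy": 0,"wz": 0,"fingers": 217},
    {"tx": 0.7,"ty": -0.02,"tz": 0.1,"wx": 0,"wy": 0,"wz": 0,"fingers": 217}
  ]
}}

```text
time_s: 32.85
tcp_pos: [0.5716, -0.0086, 0.0418]
ee_rot: [0.699, 0.015, 0.715, -0.014]
force: [-23.2, -0.5, 17.0]
grip_width: 0.0126
```

```bash
python3 - <<'E'
from h import *
im,d,s=snap('wrist','w23'); _,_,Rm,t=load('w23'); print(t.round(4),st(t).round(4),s['grip_width'],s['force'].round(2),s['ee_rot'].round(3)); wmats('w23')
E
```

```text
[ 0.5716 -0.0086  0.0418] [-0.084  -0.0002] 0.012608001706752773 [-23.23  -0.46  16.95] [ 0.699  0.015  0.715 -0.014]
mat in stand mm [20.5  0.3] board x -0.5 [148.1 148.1] ang 0.04 [[-54.0, 74.0], [-53.0, -74.0], [95.0, -74.0], [95.0, 74.0]]
```

View pics/w23.png

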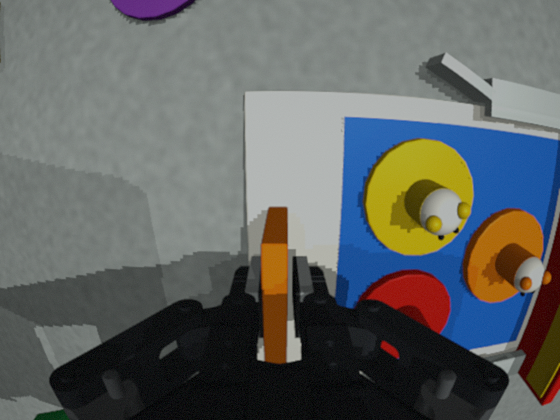

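The board is against the stop: no movement as the force rises to 23 N, board x -0.5 mm, y 0.3 mm. Releasing and rising.

Emit:
{"fn": "jog_arm", "kwargs": {
  "targets": [
    {"tx": 0,"ty": 0,"tz": 0.1,"wx": 0,"wy": 0,"wz": 0,"fingers": 205},
    {"tx": 0,"ty": 0,"tz": 0.1,"wx": 0,"wy": 0,"wz": 0,"fingers": 184},
    {"tx": 0,"ty": 0,"tz": 0.1,"wx": 0,"wy": -0.2,"wz": 0,"fingers": 184},
    {"tx": 0,"ty": 0,"tz": 1,"wx": 0,"wy": -0.2,"wz": 0,"fingers": 184},
    {"tx": 0,"ty": 0,"tz": 4,"wx": 0,"wy": -0.2,"wz": 0,"fingers": 184},
    {"tx": 0,"ty": 0,"tz": 8,"wx": 0,"wy": -0.2,"wz": 0,"fingers": 184},
    {"tx": 0,"ty": 0,"tz": 14,"wx": 0,"wy": -0.2,"wz": 0,"fingers": 255},
    {"tx": 0,"ty": 0,"tz": 20,"wx": 0,"wy": -0.2,"wz": 0,"fingers": 255},
    {"tx": 0,"ty": 0,"tz": 20,"wx": 0,"wy": -0.2,"wz": 0,"fingers": 255},
    {"tx": 0,"ty": 0,"tz": 20,"wx": 0,"wy": -0.2,"wz": 0,"fingers": 255}
  ]
}}

```text
time_s: 34.15
tcp_pos: [0.5714, -0.0086, 0.2421]
ee_rot: [0.705, 0.015, 0.708, -0.014]
force: [0.2, -0.2, 0.5]
grip_width: 0.0001
```

```bash
python3 - <<'E'
from h import *
im,d,s=snap('wrist','w24'); _,_,Rm,t=load('w24'); print(t.round(4),st(t).round(4),s['qpos'].round(2),s['grip_width'],s['force'].round(2),s['ee_rot'].round(3)); wmats('w24')
[wtoy('w24',c,zb=.016) for c in COL]
D=wworld(d,Rm,t);H,S,V=masks(im)
b=COL['red'](H,S,V)&(D[...,2]>.085)&(D[...,2]<.125)&(D[...,1]<-.1)&(D[...,0]<.75); q=D[b];print('ball',len(q),q.mean(0).round(4),q.min(0).round(4),q.max(0).round(4))
E
```

```text
[ 0.5714 -0.0086  0.2421] [-0.0842 -0.0002] [-0.02  0.28  1.76  0.    1.11  0.02] 8.488283564290357e-05 [ 0.17 -0.24  0.53] [ 0.705  0.015  0.708 -0.014]
mat in stand mm [20.4  0. ] board x -0.6 [147.3 147. ] ang 0.05 [[-53.0, 73.0], [-53.0, -74.0], [94.0, -73.0], [94.0, 74.0]]
red uv [527. 120.] enc 0.9002 0.0759 0.0434 fit [0.8991 0.073 ] 0.0398 depth med [0.8277 0.0715 0.0908]
red uv [458. 187.] enc 0.7908 -0.0263 0.1142 fit [ 0.5297 -0.0154] 0.2776 depth med [ 0.7626 -0.0065  0.058 ]
red uv [342. 214.] enc 0.641 -0.0467 0.0299 fit [ 0.6409 -0.0468] 0.0296 depth med [ 0.6375 -0.0421  0.0145]
red uv [549. 230.] enc 0.982 -0.0845 0.0476 fit [ 0.983 -0.083] 0.0419 depth med [ 0.8928 -0.0532  0.0857]
red uv [175. 299.] enc 0.4289 -0.1594 0.0196 fit [ 0.4283 -0.1581] 0.0181 depth med [ 0.4235 -0.1601  0.0043]
orange uv [555. 122.] enc 0.9628 0.0734 0.033 fit [0.9663 0.0743] 0.0327 depth med [0.8854 0.0746 0.0801]
orange uv [517. 183.] enc 0.8892 -0.0083 0.0455 fit [ 0.8874 -0.0125] 0.0414 depth med [0.8193 0.0046 0.0906]
orange uv [278. 190.] enc 0.5691 -0.0147 0.0358 fit [ 0.5804 -0.0151] 0.0364 depth med [ 0.5694 -0.0051  0.0565]
orange uv [397. 184.] enc 0.7075 -0.0127 0.0304 fit [ 0.7073 -0.0132] 0.0299 depth med [ 0.7026 -0.0093  0.0144]
yellow uv [82. 69.] enc 0.3369 0.1479 0.0611 fit [0.3358 0.1405] 0.0546 depth med [0.3464 0.1473 0.0239]
yellow uv [450. 191.] enc 0.7788 -0.0265 0.1065 fit [ 0.1041 -0.0049] 0.6805 depth med [ 0.7566 -0.011   0.0531]
yellow uv [344. 152.] enc 0.6433 0.0248 0.0301 fit [0.6433 0.0246] 0.0298 depth med [0.6401 0.0266 0.0145]<stdin>:5: RuntimeWarning: Mean of empty slice.
  ret = um.true_divide(
Traceback (most recent call last):
ValueError: zero-size array to reduction operation minimum which has no identity
```

View pics/w24.png

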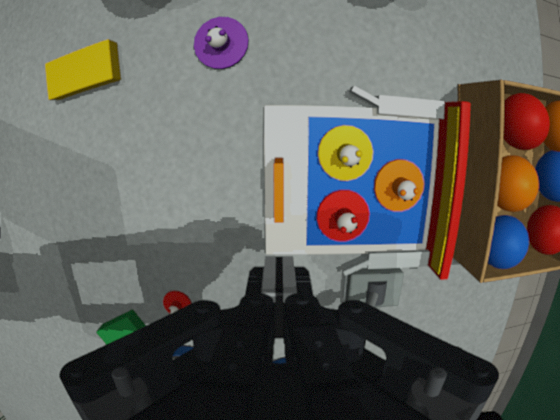

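The board is home and the figures are standing: yellow (344,152), orange (397,184), red (342,214). Closed fingers now go behind the lever.

Emit:
{"fn": "jog_arm", "kwargs": {
  "targets": [
    {"tx": 0,"ty": -4,"tz": 0,"wx": 0,"wy": 0,"wz": 0,"fingers": 255},
    {"tx": 0,"ty": -8,"tz": 0,"wx": 0,"wy": 0,"wz": 0,"fingers": 255},
    {"tx": 1.5,"ty": -13.4,"tz": 0,"wx": 0,"wy": 0,"wz": 0,"fingers": 255},
    {"tx": 2.5,"ty": -13.4,"tz": -5,"wx": 0,"wy": 0,"wz": 0,"fingers": 255},
    {"tx": 2.5,"ty": -13.4,"tz": -10,"wx": 0,"wy": 0,"wz": 0,"fingers": 255},
    {"tx": 2.5,"ty": -13.4,"tz": -15,"wx": 0,"wy": 0,"wz": 0,"fingers": 255},
    {"tx": 2.5,"ty": -13.4,"tz": -15,"wx": 0,"wy": 0,"wz": 0,"fingers": 255},
    {"tx": 2.5,"ty": -13.4,"tz": -15,"wx": 0,"wy": 0,"wz": 0,"fingers": 255}
  ]
}}

```text
time_s: 35.2
tcp_pos: [0.5963, -0.1427, 0.0917]
ee_rot: [0.705, 0.015, 0.709, -0.014]
force: [0.6, -0.2, 0.4]
grip_width: -0.0002
```

```bash
python3 - <<'E'
from h import *
im,d,s=snap('wrist','w25'); print(s['tcp_pos'].round(4),s['force'].round(2),s['ee_rot'].round(3))
im,d,s=snap('scene','c25'); cv2.imwrite('pics/c25c.png',cv2.resize(im[180:320,220:400],None,fx=4,fy=4)[:,:,::-1])
E
```

```text
[ 0.5963 -0.1427  0.0917] [ 0.63 -0.24  0.37] [ 0.705  0.015  0.709 -0.014]
```

View pics/w25.png

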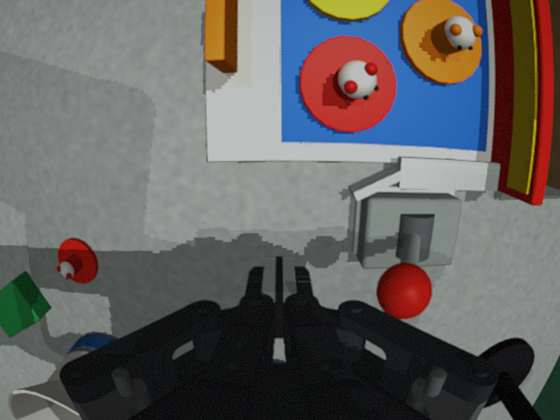

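View pics/c25c.png

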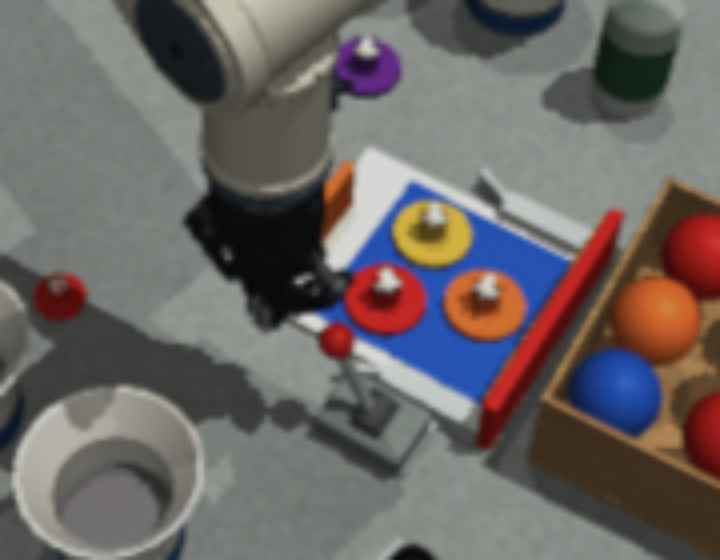

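The ball (404,290) lines up in y with the fingers. I'll raise 1 cm for linkage clearance and push along the stand's +x.

Emit:
{"fn": "jog_arm", "kwargs": {
  "targets": [
    {"tx": 0.5,"ty": 0,"tz": 1,"wx": 0,"wy": 0,"wz": 0,"fingers": 255},
    {"tx": 1.2,"ty": -0.02,"tz": 1,"wx": 0,"wy": 0,"wz": 0,"fingers": 255},
    {"tx": 1.8,"ty": -0.04,"tz": 1,"wx": 0,"wy": 0,"wz": 0,"fingers": 255},
    {"tx": 2.4,"ty": -0.06,"tz": 1,"wx": 0,"wy": 0,"wz": 0,"fingers": 255},
    {"tx": 3.0,"ty": -0.1,"tz": 1,"wx": 0,"wy": 0,"wz": 0,"fingers": 255},
    {"tx": 3.6,"ty": -0.12,"tz": 1,"wx": 0,"wy": 0,"wz": 0,"fingers": 255},
    {"tx": 4.2,"ty": -0.15,"tz": 1,"wx": 0,"wy": 0,"wz": 0,"fingers": 255},
    {"tx": 4.8,"ty": -0.17,"tz": 1,"wx": 0,"wy": 0,"wz": 0,"fingers": 255},
    {"tx": 5.4,"ty": -0.2,"tz": 1,"wx": 0,"wy": 0,"wz": 0,"fingers": 255},
    {"tx": 6,"ty": -0.24,"tz": 1,"wx": 0,"wy": 0,"wz": 0,"fingers": 255}
  ]
}}

```text
time_s: 36.55
tcp_pos: [0.6577, -0.1453, 0.1031]
ee_rot: [0.706, 0.014, 0.708, -0.014]
force: [-2.0, 1.0, 0.0]
grip_width: -0.0003
```

```bash
python3 - <<'E'
from h import *
im,d,s=snap('wrist','w26'); print(s['tcp_pos'].round(4),s['force'].round(2),s['ee_rot'].round(3))
E
```

```text
[ 0.6577 -0.1453  0.1031] [-1.95  0.99  0.04] [ 0.706  0.014  0.708 -0.014]
```

View pics/w26.png

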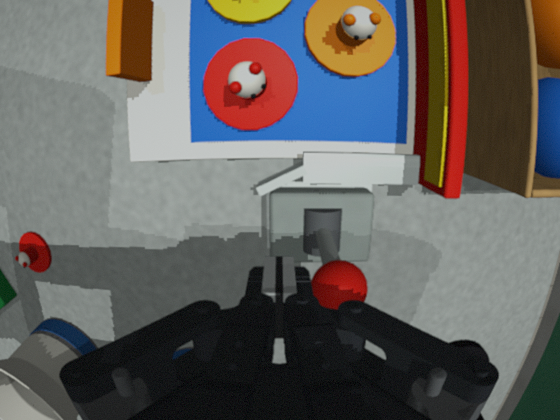

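The lever moves with 2 N of force. Continuing.

Emit:
{"fn": "jog_arm", "kwargs": {
  "targets": [
    {"tx": 0.6,"ty": -0.02,"tz": 0,"wx": 0,"wy": 0,"wz": 0,"fingers": 255},
    {"tx": 1.2,"ty": -0.05,"tz": 0,"wx": 0,"wy": 0,"wz": 0,"fingers": 255},
    {"tx": 1.8,"ty": -0.07,"tz": 0,"wx": 0,"wy": 0,"wz": 0,"fingers": 255},
    {"tx": 2.4,"ty": -0.1,"tz": 0,"wx": 0,"wy": 0,"wz": 0,"fingers": 255},
    {"tx": 3.0,"ty": -0.12,"tz": 0,"wx": 0,"wy": 0,"wz": 0,"fingers": 255},
    {"tx": 3.6,"ty": -0.14,"tz": 0,"wx": 0,"wy": 0,"wz": 0,"fingers": 255},
    {"tx": 4.0,"ty": -0.16,"tz": 0,"wx": 0,"wy": 0,"wz": 0,"fingers": 255}
  ]
}}

```text
time_s: 37.48
tcp_pos: [0.6989, -0.1469, 0.1031]
ee_rot: [0.706, 0.014, 0.708, -0.014]
force: [-3.0, -0.0, -0.5]
grip_width: 0.0
```

```bash
python3 - <<'E'
from h import *
im,d,s=snap('wrist','w27'); print(s['tcp_pos'].round(4),s['force'].round(2),s['ee_rot'].round(3))
im,d,s=snap('side','s27'); cv2.imwrite('pics/s27c.png',cv2.resize(im[110:260,170:340],None,fx=4,fy=4)[:,:,::-1])
E
```

```text
[ 0.6989 -0.1469  0.1031] [-3.   -0.   -0.55] [ 0.706  0.014  0.708 -0.014]
```

View pics/w27.png

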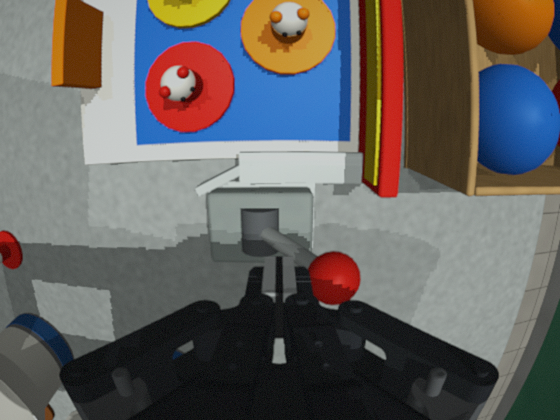

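View pics/s27c.png

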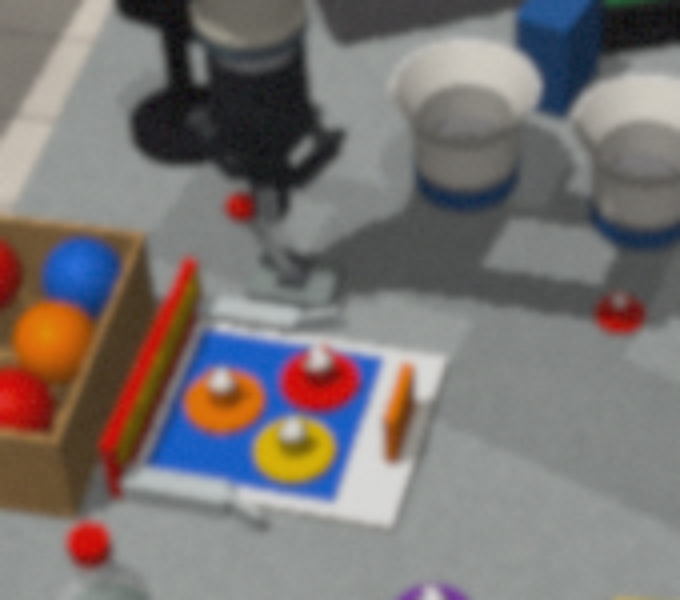

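Emit:
{"fn": "jog_arm", "kwargs": {
  "targets": [
    {"tx": 0.4,"ty": -0.02,"tz": 0,"wx": 0,"wy": 0,"wz": 0,"fingers": 255},
    {"tx": 0.8,"ty": -0.03,"tz": 0,"wx": 0,"wy": 0,"wz": 0,"fingers": 255},
    {"tx": 1.1,"ty": -0.04,"tz": 0,"wx": 0,"wy": 0,"wz": 0,"fingers": 255},
    {"tx": 1.1,"ty": -0.04,"tz": 0,"wx": 0,"wy": 0,"wz": 0,"fingers": 255}
  ]
}}

```text
time_s: 38.08
tcp_pos: [0.7008, -0.1469, 0.1021]
ee_rot: [0.699, 0.015, 0.715, -0.014]
force: [-34.4, 1.0, 20.4]
grip_width: -0.0002
```

```bash
python3 - <<'E'
from h import *
im,d,s=snap('wrist','w28'); print(s['tcp_pos'].round(4),s['force'].round(2))
_,_,Rm,t=load('w28');D=wworld(d,Rm,t);H,S,V=masks(im)
b=COL['red'](H,S,V)&(D[...,1]<-.115)&(D[...,0]<.78)&(D[...,2]>.07);q=D[b];print('ball',len(q),np.median(q,0).round(4),st(np.median(q,0)).round(4), np.argwhere(b).mean(0))
E
```

```text
[ 0.7008 -0.1469  0.1021] [-34.4    0.97  20.43]
ball 2011 [ 0.7239 -0.1412  0.1001] [ 0.0735 -0.1266] [278.79313774 332.32272501]
```

Firm stop: 34 N with no further travel, and the tip has moved about 72 mm. Backing off and rising clear.

Emit:
{"fn": "jog_arm", "kwargs": {
  "targets": [
    {"tx": -1,"ty": 0.04,"tz": 0,"wx": 0,"wy": 0,"wz": 0,"fingers": 255},
    {"tx": -3,"ty": 0.1,"tz": 0.5,"wx": 0,"wy": -0.2,"wz": 0,"fingers": 255},
    {"tx": -6,"ty": 0.1,"tz": 4,"wx": 0,"wy": -0.2,"wz": 0,"fingers": 255},
    {"tx": -10,"ty": 0,"tz": 10,"wx": 0,"wy": -0.2,"wz": 0,"fingers": 255},
    {"tx": -14,"ty": 0,"tz": 16,"wx": 0,"wy": -0.2,"wz": 0,"fingers": 255},
    {"tx": -17,"ty": 2,"tz": 20,"wx": 0,"wy": -0.2,"wz": 0,"fingers": 255},
    {"tx": -17,"ty": 5,"tz": 20,"wx": 0,"wy": -0.2,"wz": 0,"fingers": 255},
    {"tx": -17,"ty": 5,"tz": 20,"wx": 0,"wy": -0.2,"wz": 0,"fingers": 255},
    {"tx": -17,"ty": 5,"tz": 20,"wx": 0,"wy": -0.2,"wz": 0,"fingers": 255}
  ]
}}

```text
time_s: 39.25
tcp_pos: [0.5311, -0.0972, 0.302]
ee_rot: [0.706, 0.015, 0.708, -0.013]
force: [1.3, 0.2, -0.9]
grip_width: -0.0001
```

```bash
python3 - <<'E'
from h import *
im,d,s=snap('wrist','w29'); print(s['time_s'],s['tcp_pos'].round(4),s['force'].round(2)); wmats('w29')
for c in COL: wtoy('w29',c,zb=.016)
a,d,s=snap('scene','c29'); b,ds,s=snap('side','s29')
for n,dd,im2 in (('scene',d,a),('side',ds,b)):
    W=world(n,dd);H,S,V=masks(im2);m=COL['red'](H,S,V)&(W[...,2]>.085)&(W[...,2]<.12)&(W[...,1]<-.11)&(W[...,1]>-.18)&(W[...,0]<.77)&(W[...,0]>.62);q=W[m];print(n,'ball',len(q),np.median(q,0).round(4))
A=cv2.resize(a[180:310,230:400],(390,300));B=cv2.resize(b[110:250,170:350],(390,300))
cv2.imwrite('pics/f29.png',np.hstack([A,B])[:,:,::-1])
E
```

```text
39.25 [ 0.5311 -0.0972  0.302 ] [ 1.31  0.25 -0.87]
mat in stand mm [20.4 -0.3] board x -0.6 [146.9 146.7] ang -0.03 [[-53.0, -74.0], [94.0, -74.0], [94.0, 73.0], [-53.0, 73.0]]
red uv [518.  53.] enc 0.8969 0.0913 0.0398 fit [0.8973 0.0891] 0.0377 depth med [0.8288 0.0677 0.091 ]
red uv [463. 114.] enc 0.7872 -0.0146 0.1117 fit [ 0.5966 -0.0041] 0.2173 depth med [ 0.7626 -0.0145  0.058 ]
red uv [363. 135.] enc 0.6405 -0.0482 0.0298 fit [ 0.6405 -0.0481] 0.0295 depth med [ 0.6365 -0.0468  0.0145]
red uv [549. 154.] enc 0.9734 -0.067 0.0416 fit [ 0.976  -0.0639] 0.038 depth med [ 0.8939 -0.0564  0.0873]
red uv [206. 227.] enc 0.4274 -0.1642 0.0196 fit [ 0.4273 -0.1642] 0.0194 depth med [ 0.427  -0.1653  0.0043]
orange uv [549.  61.] enc 0.9741 0.0892 0.0395 fit [0.9741 0.0888] 0.0363 depth med [0.8932 0.0698 0.0875]
orange uv [515. 106.] enc 0.8835 0.0043 0.0422 fit [0.8838 0.0047] 0.0396 depth med [ 8.195e-01 -4.000e-04  9.080e-02]
orange uv [412. 118.] enc 0.7074 -0.0147 0.0306 fit [ 0.707  -0.0144] 0.0299 depth med [ 0.705  -0.0261  0.0143]
yellow uv [125.  12.] enc 0.3363 0.1483 0.0588 fit [0.3367 0.1464] 0.0553 depth med [0.3319 0.1399 0.0238]
yellow uv [457. 116.] enc 0.7785 -0.0158 0.1044 fit [0.2964 0.0023] 0.492 depth med [ 0.7562 -0.0188  0.053 ]
yellow uv [364.  80.] enc 0.6429 0.0233 0.0302 fit [0.6428 0.0235] 0.0298 depth med [0.6398 0.0215 0.0144]
yellow uv [311. 103.] enc 0.5735 -0.0068 0.0318 fit [ 0.5858 -0.0087] 0.0311 depth med [ 0.5694 -0.0085  0.0566]
yellow uv [407. 104.] enc 0.7071 -0.0138 0.0285 fit [ 0.7062 -0.0127] 0.0273 depth med [ 0.6973 -0.0013  0.0143]
scene ball 51 [ 0.7285 -0.153   0.1008]
side ball 30 [ 0.7216 -0.1407  0.099 ]
```

View pics/f29.png

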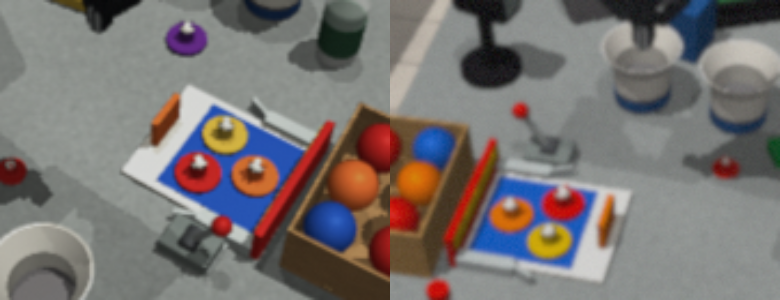

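View pics/w29.png

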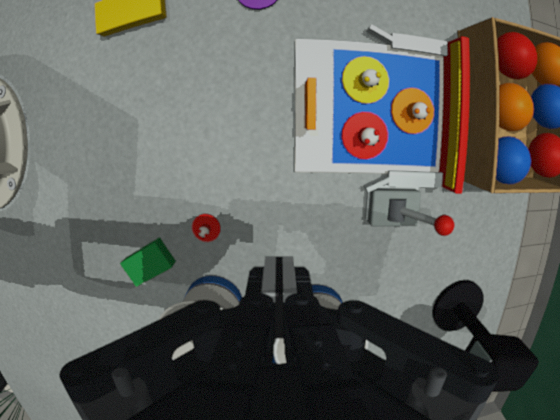

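Final views: the lever ball now leans to +x (wrist 443,225). It sits lower than at the start, which fits the locked end. All three figures stand on the mat, the board is at x -0.6 and y -0.3 mm, and the robot is clear. Handing in.

```bash
python3 - <<'E'
from h import *
print(hand_in())
E
```

```text
the job is handed in; nothing more can be done
None
```

I stood the three figures present (red, orange, yellow) on the mat, slid the board home, then locked the lever and handed in at about 39 s. No verdict was reported. The fourth canister was empty, so there was no green figure. I left the small red, brown, pink and purple look-alikes alone.

**Last checks:**
- **Board:** x −0.6 mm, y −0.3 mm and 0.03° from the stand. It did not move as the push rose to 23 N.
- **Figures:** their centres are within about 36 mm of the mat centre along each side, and all are upright.
- **Lever:** it hit a firm stop at 34 N. The tip travelled about 71 mm, against the nominal 77 mm. Even if it started at exactly 0, that gives about 0.91 rad, past the 0.85 needed. The tip ended slightly lower than it started, which fits fully locked.
- **Robot:** clear of everything, raised to 0.30 m.
- **Other goods:** I did not measure their positions again at the end. The arm recorded no unexpected contact.

**What disagreed:**
- **Cameras:** the scene and side cameras differed by 4–10 mm, so I placed everything by the wrist camera.
- **Board grip:** holding the orange grip pressed the board down with 26 N and made it drag. I loosened the fingers and pushed it instead.

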